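# Shut the biscuit tin airtight with its wire bail

### The arm

A 6-joint arm with a two-finger parallel gripper is mounted at the origin on the work surface. World frame = base frame: x ahead of the robot, y to its left, z up, the work surface at z = 0. Lengths are in m, angles in rad, forces in N, time in s.
With the tool pointing down it reaches from about 0.425 to 0.95 m from the base axis. Payload 3.5 kg.
Tool frame: the origin (TCP) lies at the very end of the fingers, on their centre line; the grasp point (between the pads) lies 19 mm behind it; z points along the fingers, y is the direction in which the jaws open and shut (so a half turn about z gives the same grasp; the last joint's range is limited). The gripper opens to 85 mm and grips with 20 to 120 N. Pads are 22 mm wide; open, the fingers measure 114 mm over their backs; the gripper's body (76 mm by 85 mm) begins 54 mm behind the grasp point. The pads swing forward as they close: fully open they stand 13 mm farther back than shut.
Start: joints at [1.087, 0.286, 1.577, -0, 1.279, -0.15], TCP at [0.221, 0.638, 0.231] pointing down, gripper open.
Joint ranges: [-2.77, 2.77], [-0.9, 2.22], [0.21, 2.48], [-1.53, 4.67], [0.24, 2.81], [-2.84, 2.84]. Speed limits (rad/s): [2.79, 2.79, 3.14, 3.14, 3.14, 3.14].

### API

Orientations are given as a unit quaternion [x, y, z, w].
In Python, from plant import get_state, vision, ctrl, cut_out gives the robot as it stands.
- The arm moves only by the tool jog_arm, never from a script. Its argument "commands" is text: rows parted by semicolons, each of 6 numbers parted by spaces: the shift along the world's x, y, z in m, then the turn, a rotation vector about the world's x, y, z in rad. A call has 1 to 20 rows; each row is the pose to reach, as a shift and turn from the pose commanded when the call began; what a row does not reach only later rows make up. A row lasts 1/8 s, in which the tool goes at most 62.5 mm and 10.7 degrees, less where a joint would pass 70% of its speed; a pose out of reach is approached as far as the arm can. A call with a gripper value outside its range is refused whole. "gripper" is the opening in per cent of the stroke, from 0 (shut) to 100 (fully open), set as the call begins (left out, the last holds). The fingers move at their own pace and stop on an object; "grip_force" is the grip in N (left out, the last holds). Time passes only in rows, so rows that repeat a pose let the fingers close. It gives the time, the measured TCP pose, the force and the opening at its end, in the units of the state.
- get_state(): the state, without advancing time (a new reading comes with each control period).
- vision.read_camera(name): name is "scene" or "top"; returns a dict with "frame" (384x512x3 uint8, red, green, blue), "z_map" (384x512 float32, m along the optical axis (not along the pixel's ray), 0 where there is no reading), "fx", "fy", "cx", "cy" (pixels), "D" ([k1, k2, p1, p2, k3] as OpenCV has them; the pictures are not rectified), "R" (3x3) and "t" (3): a world point X has camera coordinates R X + t. Camera axes: x right, y down, z forward; pixel columns grow to the right and rows downward; lengths in m; the calibration is good to about 2 mm. A picture is of the moment at which its call begins.
- ctrl.sign_off(): hands the job in, once; it reports no verdict.
Trained networks look in the newest picture that a camera, given by its name, has taken for a name from the list of things; names that differ only in an ending like _2 or _b are one class to them, and where a whole thing is asked for, a point or a joint stands for the part that bears it (a point fixed in the world has none). Each returns a list of dicts, best first, with "conf" (0 to 1); they miss things now and then, are a little off and sometimes report something else, mostly with a low value. They report only what shows in the picture. A call takes as long as a camera call. They do not tell look-alikes from the thing itself.
- cut_out(camera, query): "pixels" (384x512 bool, what is visible of it) and "box" ([centre column, centre row, width, height] in pixels, round what is visible of it).
The state is a dict: "time": time; "qpos": joint angles; "dq": joint speeds; "joint_efforts": joint torques, N m; "eef_pos": TCP position; "tcp_rot": TCP orientation; "contact_force": force on the tool from outside, world axes, zero at the start; "wrist_torque": the same for the moment, N m; "opening": opening from 0.0 (shut) to 1.0 (fully open).
Only numpy, scipy, OpenCV 4.12 (cv2) and the standard library are available. Lean on these libraries where they do the work, as an engineer would, in place of code of your own. Each camera call takes 0.05 s, during which the arm holds its last target.

### The job

Get the tin of joiner's biscuits ready for damp weather: put the small perforated silica-gel drum inside it, then set the lid in the tin's mouth so that it beds down flat with its grip ridge pointing along the line to the thumb lever. Swing the wire bail up and over until its cross wire lies in the saddle in the middle of the ridge, then press the lever down past centre until it is fully home and the lid is clamped. Leave everything else on the bench where it is.

Things in the scene. Friction and masses are not known exactly. Their poses are not given: they have to be found in the camera images.
- tin: Aluminium storage tin, heavy, does not move. Origin: centre of its underside on the bench, z up; its x axis points from the tin's axis to the thumb lever's side; the open bail lies back on the -x side. Body 112 mm across up to 66 mm high, neck 97 mm across, rim at 150 mm height. Lever arms and bail legs stand beside the neck at 51 to 65 mm either side (tin's y)
- tin_mouth (a point): Centre of the tin's open mouth, level with the rim, 150 mm above the bench; axes as the tin. The rim is 100 mm across outside. The mouth is a funnel, 92 mm across at the rim, narrowing to 80 mm at 16 mm depth. The flat beech biscuits in the tin make a level floor 65 mm below the rim
- lid_grip (a point): Loose black lid, 0.2 kg: flange 100 mm across, 5 mm thick; convex plug under it 15 mm deep, which centres itself in the mouth; grip ridge on top 48 mm long (this point's x), 16 mm thick (y), 23 mm high, ends 15.5 mm. The point is the ridge's centre, 10.5 mm above the flange's top and 30.5 above the plug's bottom. Same if turned half round. Home in the tin: on its axis, 165.5 mm above the bench
- lid_saddle (a point): Where the centre of the bail's cross wire lies when in the lid's saddle: on the lid's axis, 13 mm above lid_grip (178.5 mm above the bench when the lid is home). The saddle is a notch across the ridge (along y), 5 mm wide at the bottom, 10 at the top, 2 mm deep, between crests at x = +-5.5 mm; outside these the ridge slopes down at 23 degrees
- bail_bar (a point): Middle of the bail's cross wire: steel wire 5 mm thick, along the tin's y, 119 mm wide (corners bent over the last 10). The bail starts leaning back 50 to 72 degrees from upright on the tin's -x side and stays where it is left (0.3 N moves it). With the lever open it snaps over the ridge's first crest with a push of a few newtons, then is held in the saddle; pushed on, it pops out in front
- bail_pins (a point): Middle of the bail's hinge line (along the tin's y), on crank pins of the lever: with the lever open on the tin's axis (within 2 mm) and 85 mm above the bench. The cross wire swings about it at a radius of 95 mm. The point moves with the lever
- lever (a joint): Thumb lever: 0 = fully open (starts at 0 to 0.04), grows as it is pressed down, 0.80 rad = dead centre, 1.047 rad = fully home on its stop. It stays where it is left while the bail is slack. With the wire in the saddle, closing draws the wire down on its springs (about 30 N in the wire, 2 to 4 N at the thumb plate); past dead centre it snaps home by itself
- lever_hinge (a point): Middle of the lever's pivot line, inside the neck: 16 mm behind the tin's axis (-x), 112 mm above the bench; axes as the tin. The lever turns about this point's y axis
- thumb_plate (a point): Centre of the lever's thumb plate, 36 mm wide (tin's y), 30 long, 3 thick, on the tin's +x side at y = 0, 103 mm from the lever_hinge line. Open: 66 mm from the tin's axis, 173 mm high, its length sloping up and outward at 60 degrees. Fully home: level, 78 mm from the axis, 71 mm high. Press on its upper side, the one that faces the tin when open
- drum_mid (a point): Centre of the silica-gel drum, a small perforated aluminium drum 32 mm across and 40 mm high, 70 g, standing upright on the bench (centre 20 mm up)
- cork_block: Bystander: cork sanding block 100 x 60 x 32 mm lying on the bench; origin at its underside
- tape: Bystander: tape measure, 66 x 34 x 62 mm; origin at its underside
- screwdriver: Bystander: screwdriver with a wooden handle, 200 mm long, lying on the bench
- glue: Bystander: white glue bottle, 68 mm across, 190 mm high; origin at its underside
- screw_jar: Bystander: glass jar, 68 mm across, 85 mm high; origin at its underside
- drill: Bystander: cordless drill standing on its battery, 200 mm high; origin at its underside
- offcut: Bystander: wooden offcut 150 x 45 x 28 mm lying on the bench; origin at its underside
Mind the look-alikes: they are no part of the job. Of the things that look like the part that bears drum_mid, the smaller one is meant. Leave any white look-alike of the part that bears lid_grip alone.

How it is judged:
On the way, in this order (a step that is already met when the one before it is completed fails the run):
1. the drum is inside the tin and let go (horizontal distance between drum_mid and tin below 0.04 m and height (world z) of drum_mid between 0.085 and 0.125 m and contact force between the fingers and drum below 0.05 N), for 0.2 s.
2. the lid is home in the mouth, flat, ridge in line with the lever, and let go (horizontal distance between lid_grip and tin below 0.006 m and z of lid_grip in the frame of tin between 0.162 and 0.1685 m and angle between lid_grip's own z axis and vertical below 0.06 rad and angle between the x axis of lid_grip and the x axis of tin, either way round below 0.25 rad and contact force between the fingers and lid below 0.05 N), for 0.2 s.
3. the bail's cross wire lies in the lid's saddle (distance between bail_bar and lid_saddle below 0.006 m), for 0.2 s.
At the end, for the whole second after the job is handed in: Lever fully home (over 1.0 of 1.047 rad); cross wire in the lid's saddle (within 6 mm); lid centred in the mouth (6 mm), bedded on the rim (2 mm), level (3 degrees), ridge in line with the lever (14 degrees), at rest; drum inside the tin; nothing else moved more than 40 mm (value of joint lever above 1 rad and distance between bail_bar and lid_saddle below 0.006 m and horizontal distance between lid_grip and tin below 0.006 m and z of lid_grip in the frame of tin between 0.161 and 0.1675 m and angle between lid_grip's own z axis and vertical below 0.05 rad and angle between the x axis of lid_grip and the x axis of tin, either way round below 0.25 rad and horizontal distance between drum_mid and tin below 0.04 m and height (world z) of drum_mid between 0.085 and 0.125 m and linear speed of lid below 0.02 m/s); the robot touches nothing.
It fails at once if a bystander was shoved more than 40 mm (distance of any of cork_block, tape, screwdriver, glue, screw_jar, drill, offcut from where it was at the start of the episode above 0.04 m).
It also fails if it takes over 70 s, if anything falls off the work surface, if the arm or the gripper's body presses on something with over 40 N, if the wrist force passes 120 N, or if a joint passes its speed limit or range.

## Working session

There is one attempt and no reset: what is moved stays moved. The work goes in short steps, Python scripts to look and compute and a tool call to move; the robot and the scene stay as the last step left them, time stands still between calls to the robot, and variables do not carry over. Pictures are saved under pics/ and viewed, and the job is handed in when it is done.

Besides the shell and the picture viewer there is one more tool, called after "Call:" by a JSON object that holds its "fn" and its "kwargs". jog_arm: Moves the arm, as the interface text tells. Its arguments: {"type":"object","properties":{"commands":{"type":"string"},"gripper":{"type":"number"},"grip_force":{"type":"number"}},"required":["commands"]}

```bash
mkdir -p pics; ls
cat > h.py <<'E'
import numpy as np, cv2
from plant import get_state, vision, ctrl, cut_out
def cam(n):
    return vision.read_camera(n)
def save(c,name,box=None,scale=1):
    im=c["frame"][:,:,::-1].copy()
    if box: im=im[box[1]:box[3],box[0]:box[2]]
    if scale!=1: im=cv2.resize(im,None,fx=scale,fy=scale,interpolation=cv2.INTER_CUBIC)
    cv2.imwrite("pics/"+name,im)
def K(c): return np.array([[c["fx"],0,c["cx"]],[0,c["fy"],c["cy"]],[0,0,1.]])
def cloud(c):
    z=c["z_map"]; h,w=z.shape
    u,v=np.meshgrid(np.arange(w),np.arange(h))
    p=np.stack([u.ravel(),v.ravel()],1).astype(np.float64).reshape(-1,1,2)
    n=cv2.undistortPoints(p,K(c),np.array(c["D"],float)).reshape(-1,2)
    Z=z.ravel().astype(float)
    P=np.c_[n*Z[:,None],Z]
    W=(P-np.array(c["t"]))@np.array(c["R"])
    W[Z<=0]=np.nan
    return W.reshape(h,w,3)
def proj(c,X):
    X=np.atleast_2d(np.array(X,float))
    r,_=cv2.Rodrigues(np.array(c["R"],float))
    return cv2.projectPoints(X.reshape(-1,1,3),r,np.array(c["t"],float),K(c),np.array(c["D"],float))[0].reshape(-1,2)
def rayat(c,uv,z):
    n=cv2.undistortPoints(np.array(uv,float).reshape(-1,1,2),K(c),np.array(c["D"],float)).reshape(-1,2)
    R=np.array(c["R"]);t=np.array(c["t"]);o=-R.T@t
    d=np.c_[n,np.ones(len(n))]@R
    return o+d*((z-o[2])/d[:,2])[:,None]
E
python3 - <<'E'
from h import *
for n in("scene","top"):
    c=cam(n); save(c,n+"0.png",scale=1.5); print(n,c["fx"],-np.array(c["R"]).T@c["t"],np.array(c["R"])[2])
    np.save(n+"W.npy",cloud(c))
    for q in("tin","lid_grip","drum_mid","bail_bar","lever","thumb_plate"):
        for d in cut_out(n,q): print(n,q,round(d["conf"],2),np.round(d["box"]),np.round(np.nanmedian(cloud(c)[d["pixels"]],axis=0),3))
print(get_state())
E
```

```text
pics
scene 455.4089124154858 [1.37485185 0.42338521 1.03774667] [-0.62908201 -0.34336342 -0.69739328]
scene tin 0.95 [253. 200.  43.  66.] [ 0.564 -0.007  0.097]
scene lid_grip 0.91 [202. 168.  30.  19.] [ 0.439 -0.256  0.023]
scene lid_grip 0.87 [162. 198.  30.  24.] [ 0.605 -0.297  0.022]
scene lid_grip 0.31 [254. 185.  49.  36.] [0.557 0.012 0.132]
scene drum_mid 0.68 [328. 221.  15.  26.] [0.482 0.2   0.045]
scene drum_mid 0.61 [354. 236.  13.  16.] [0.48  0.287 0.034]
scene lever 0.74 [253. 194.  47.  16.] [0.574 0.012 0.152]
scene thumb_plate 0.73 [254. 185.  44.  35.] [0.521 0.    0.129]
top 441.9509045084725 [ 0.31739253 -0.00714454  1.44016493] [ 0.18381198 -0.01304367 -0.98287487]
top tin 0.92 [260. 201.  46.  57.] [ 0.534 -0.015  0.087]
top tin 0.3 [332. 235.  32.  29.] [ 0.431 -0.262  0.02 ]
top lid_grip 0.74 [343. 187.  30.  32.] [ 0.594 -0.303  0.019]
top lid_grip 0.67 [336. 238.  29.  35.] [ 0.431 -0.262  0.02 ]
top drum_mid 0.74 [190. 226.  11.  15.] [0.469 0.19  0.052]
top bail_bar 0.57 [260. 226.  28.  11.] [0.453 0.005 0.124]
top lever 0.77 [259. 203.  54.  59.] [0
[... 243 characters left out ...]
  9.] [0.468 0.279 0.038]
{'time': 0.7, 'qpos': array([ 1.08699144e+00,  2.86271585e-01,  1.57665206e+00,  9.24543246e-06,
        1.27863660e+00, -1.49980277e-01]), 'dq': array([-0.00105362, -0.00016183,  0.0004575 ,  0.00134124,  0.00148229,
       -0.00092482]), 'joint_efforts': array([ 3.63979807e-04, -4.05811000e+01, -2.92867416e+01, -1.05802039e-04,
        4.87148682e-04,  4.27379049e-06]), 'eef_pos': array([0.22112623, 0.63775049, 0.23136983]), 'tcp_rot': array([1.66139674e-01, 9.86102230e-01, 1.67764074e-05, 8.42910537e-07]), 'contact_force': array([ 0.26388892,  0.66200949, -0.50536262]), 'wrist_torque': array([ 0.0495142 , -0.00056092,  0.00471602]), 'opening': 0.9994353928382618}
```

View pics/scene0.png

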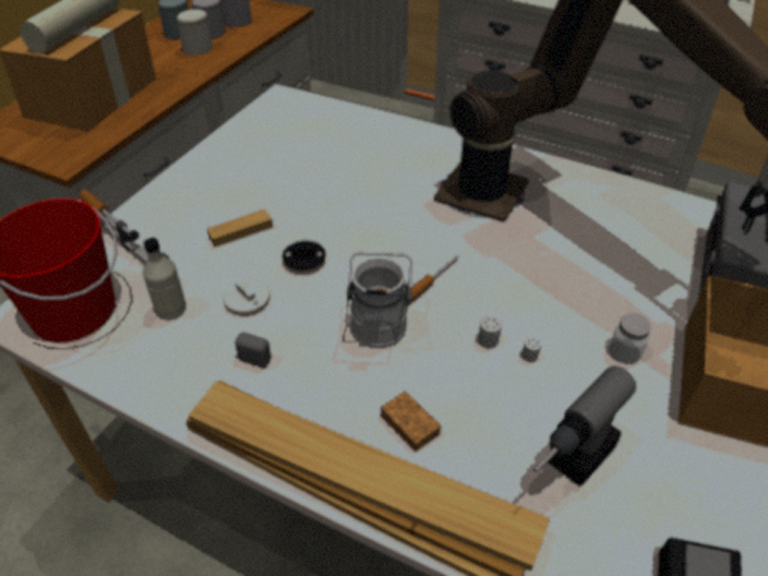

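View pics/top0.png

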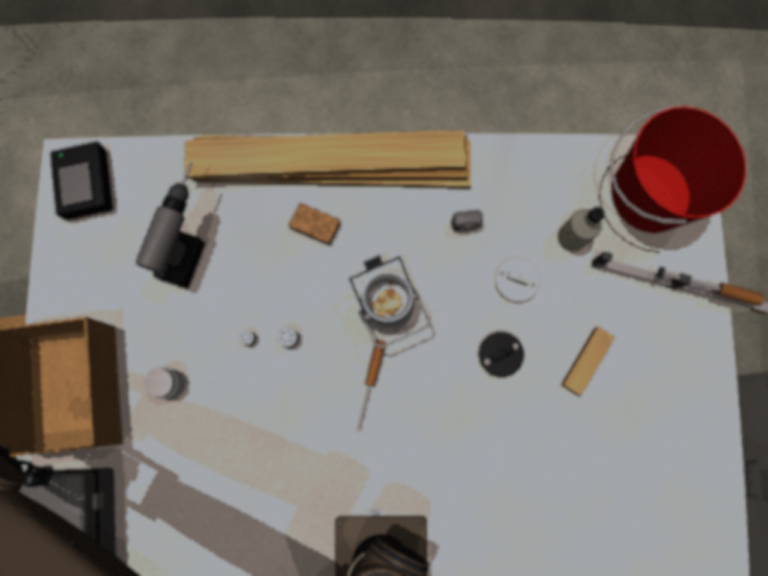

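Run:
```python
from h import *
for n in("scene","top"):
    c=cam(n); W=cloud(c); np.savez(n+"1.npz",W=W,f=c["frame"],**{k:c[k] for k in("fx","fy","cx","cy","D","R","t")})
    b={"scene":(220,150,300,250),"top":(215,160,305,240)}[n]
    save(c,n+"_tin.png",b,8)
    b={"scene":(315,205,375,250),"top":(150,205,210,250)}[n]
    save(c,n+"_drum.png",b,8)
    b={"scene":(150,145,230,210),"top":(310,165,370,255)}[n]
    save(c,n+"_lid.png",b,6)
```

```text
(no output)
```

View pics/scene_tin.png

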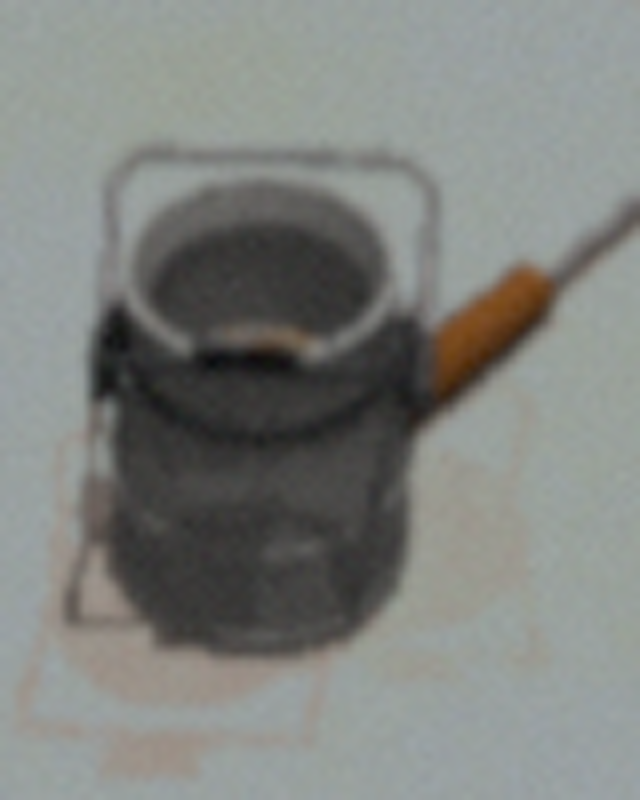

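View pics/top_tin.png

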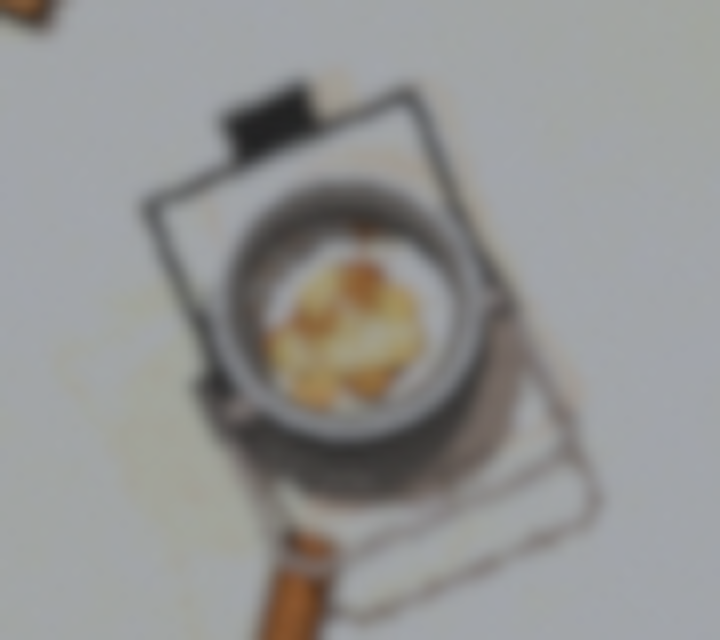

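View pics/top_drum.png

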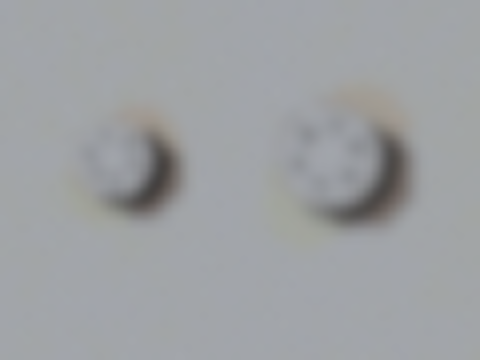

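View pics/top_lid.png

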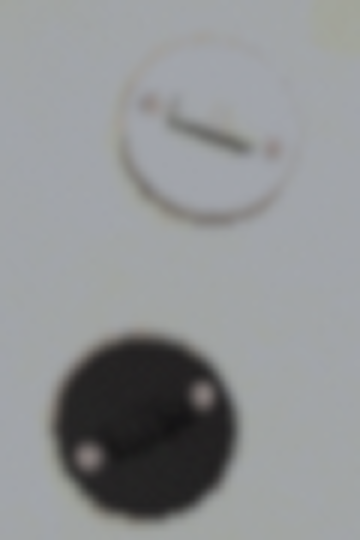

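```bash
cat > m.py <<'E'
from h import *
from scipy.optimize import least_squares
D={n:dict(np.load(n+"1.npz")) for n in("scene","top")}
def circ(P):
    f=lambda p:np.hypot(P[:,0]-p[0],P[:,1]-p[1])-p[2]
    r=least_squares(f,[*P[:,:2].mean(0),.045],loss="soft_l1",f_scale=.002); return r.x
for n,d in D.items():
    W=d["W"];f=d["f"].astype(int);g=f.sum(2)/3
    near=lambda x,y,r:np.hypot(W[...,0]-x,W[...,1]-y)<r
    # bench
    b=near(.45,.1,.05); print(n,"bench z",np.nanmedian(W[b][:,2]))
    m=near(.54,0,.1)&(W[...,2]>.142)&(W[...,2]<.158)
    print(" rim",m.sum(),circ(W[m]) , np.nanmedian(W[m][:,2]))
    m=near(.43,-.26,.075)&(W[...,2]<.06)&(g<90)
    ys,xs=np.nonzero(m); print(" lid px",m.sum(),xs.mean(),ys.mean(),np.nanmedian(W[m],axis=0))
    cts,_=cv2.findContours(m.astype(np.uint8),cv2.RETR_EXTERNAL,cv2.CHAIN_APPROX_NONE)
    ct=max(cts,key=len).reshape(-1,2); print(" lid circ",circ(rayat(d,ct,.018)))
    for (x,y) in((.47,.285),(.47,.195)):
        m=near(x,y,.04)&(W[...,2]>.012); mt=m&(W[...,2]>.033)
        print(" drum",m.sum(),np.round([np.nanmin(W[m],axis=0),np.nanmax(W[m],axis=0),np.nanmedian(W[mt],axis=0)],3).tolist())
    # lever plate
    m=near(.55,0,.12)&(W[...,2]>.16); print(" plate",m.sum(),np.nanmedian(W[m],axis=0),np.nanmax(W[m],axis=0))
E
python3 m.py
```

```text
scene bench z 0.0016477763834701342
 rim 269 [ 0.54041096 -0.01415219  0.04737044] 0.14920513272570649
 lid px 517 202.29980657640232 171.36363636363637 [ 0.44372028 -0.2507685   0.02212188]
 lid circ [ 0.43831122 -0.25634548  0.0522806 ]
 drum 150 [[0.455, 0.269, 0.012], [0.489, 0.302, 0.049], [0.474, 0.285, 0.041]]
 drum 253 [[0.448, 0.179, 0.012], [0.494, 0.22, 0.059], [0.478, 0.2, 0.053]]
 plate 96 [0.60201075 0.01269831 0.16511291] [0.6180523  0.06003601 0.18895154]
top bench z -0.00019207567830004349
 rim 275 [ 0.53610806 -0.01638067  0.04716828] 0.14820203871838583
 lid px 684 333.6812865497076 235.85087719298247 [ 0.43062338 -0.26209266  0.02038019]
 lid circ [ 0.43156704 -0.26312708  0.04710624]
 drum 97 [[0.455, 0.266, 0.013], [0.484, 0.298, 0.047], [0.471, 0.282, 0.04]]
 drum 165 [[0.449, 0.172, 0.014], [0.492, 0.213, 0.063], [0.469, 0.193, 0.053]]
 plate 112 [0.59805393 0.01081504 0.16936473] [0.6139318  0.05527165 0.18912773]
```

Run:
```python
from m import *
T=D["top"];S=D["scene"]
def ang(a,b): v=b-a; return np.degrees(np.arctan2(v[1],v[0]))
P=lambda d,px,o,s,z: rayat(d,np.array(px,float)/s+np.array(o)-.5+.5/s,z)
a=P(T,[(150,205),(408,92)],(215,160),8,.165);print("lever top",a,ang(*a)+90)
for z in(.12,.14): a=P(T,[(365,615),(597,508)],(215,160),8,z);print("bail top",a.mean(0),ang(*a)+90)
a=P(S,[(110,165),(430,165)],(220,150),8,.13);print("bail scene",a,a.mean(0),ang(*a))
# rim ellipse by outer contour? rim centre by hand
a=P(T,[(347,310)],(215,160),8,.15);print("rim c",a)
a=P(S,[(261,268)],(220,150),8,.15);print("rim c scene",a)
a=P(T,[(270,122)],(215,160),8,.173);print("plate",a)
a=P(T,[(88,457),(202,395)],(310,165),6,.022);print("lid dots",a,a.mean(0),ang(*a))
```

```text
scene bench z 0.0016477763834701342
 rim 269 [ 0.54041096 -0.01415219  0.04737044] 0.14920513272570649
 lid px 517 202.29980657640232 171.36363636363637 [ 0.44372028 -0.2507685   0.02212188]
 lid circ [ 0.43831122 -0.25634548  0.0522806 ]
 drum 150 [[0.455, 0.269, 0.012], [0.489, 0.302, 0.049], [0.474, 0.285, 0.041]]
 drum 253 [[0.448, 0.179, 0.012], [0.494, 0.22, 0.059], [0.478, 0.2, 0.053]]
 plate 96 [0.60201075 0.01269831 0.16511291] [0.6180523  0.06003601 0.18895154]
top bench z -0.00019207567830004349
 rim 275 [ 0.53610806 -0.01638067  0.04716828] 0.14820203871838583
 lid px 684 333.6812865497076 235.85087719298247 [ 0.43062338 -0.26209266  0.02038019]
 lid circ [ 0.43156704 -0.26312708  0.04710624]
 drum 97 [[0.455, 0.266, 0.013], [0.484, 0.298, 0.047], [0.471, 0.282, 0.04]]
 drum 165 [[0.449, 0.172, 0.014], [0.492, 0.213, 0.063], [0.469, 0.193, 0.053]]
 plate 112 [0.59805393 0.01081504 0.16936473] [0.6139318  0.05527165 0.18912773]
lever top [[ 0.57085283  0.05412481  0.165     ]
 [ 0.61288462 -0.0411927   0.165     ]] 23.795849858243997
bail top [ 0.44310721 -0.06790208  0.12      ] 24.269612047648465
bail top [ 0.44120268 -0.06698162  0.14      ] 24.26961204764845
bail scene [[ 0.4953212  -0.1005767   0.13      ]
 [ 0.44075822  0.00626154  0.13      ]] [ 0.46803971 -0.04715758  0.13      ] 117.05369813408387
rim c [[ 0.5337714  -0.01811621  0.15      ]]
rim c scene [[ 0.53846456 -0.01434444  0.15      ]]
plate [[0.60003646 0.00979626 0.173     ]]
lid dots [[ 0.41550202 -0.2311785   0.022     ]
 [ 0.44810706 -0.29407858  0.022     ]] [ 0.43180454 -0.26262854  0.022     ] -62.59947205560925
```

View pics/scene_lid.png

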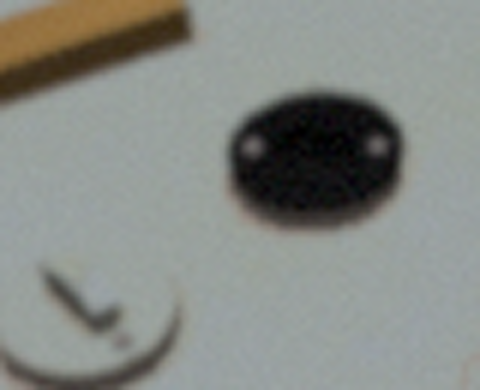

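View pics/scene_drum.png

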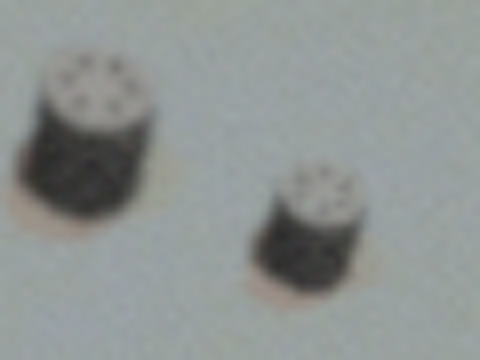

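```bash
python3 - <<'E' | tail -8
from m import *
T=D["top"];S=D["scene"]
P=lambda d,px,o,s,z: rayat(d,np.array(px,float)/s+np.array(o)-.5+.5/s,z)
print(P(T,[(118,158),(328,153)],(150,205),8,.04))
print(P(S,[(322,194),(98,88)],(315,205),8,.04))
print(P(S,[(253,146),(378,146)],(150,145),6,.022))
E
```

```text
drum 165 [[0.449, 0.172, 0.014], [0.492, 0.213, 0.063], [0.469, 0.193, 0.053]]
 plate 112 [0.59805393 0.01081504 0.16936473] [0.6139318  0.05527165 0.18912773]
[[0.47004093 0.28000528 0.04      ]
 [0.47168646 0.19601271 0.04      ]]
[[0.47102119 0.28612431 0.04      ]
 [0.45891989 0.19439213 0.04      ]]
[[ 0.44882586 -0.29151494  0.022     ]
 [ 0.41680768 -0.22845935  0.022     ]]
```

Call:
{"fn": "jog_arm", "kwargs": {"commands": "0.06 -0.085 0 0 0 0;0.12 -0.17 0 0 0 0;0.17 -0.24 0 0 0 0;0.21 -0.30 0 0 0 0;0.2505 -0.355 0 0 0 0;0.2505 -0.355 0 0 0 0;0.2505 -0.355 0 0 0 0;0.2505 -0.355 0 0 0 0;0.2505 -0.355 -0.05 0 0 0;0.2505 -0.355 -0.10 0 0 0;0.2505 -0.355 -0.13 0 0 0;0.2505 -0.355 -0.13 0 0 0", "gripper": 65}}

```text
time: 2.3
eef_pos: [0.4689, 0.2828, 0.0984]
tcp_rot: [0.166, 0.986, -0.002, -0.003]
contact_force: [1.2, 0.1, 0.1]
opening: 0.648
```

Run:
```python
from h import *
for n,b in (("scene",(300,130,400,260)),("top",(120,170,220,270))):
    c=cam(n); save(c,n+"_d2.png",b,4)
    s=get_state(); p=s["eef_pos"]; print(proj(c,[p,[.4715,.283,.04]]),(proj(c,[p])-b[:2])*4)
    a=np.radians(70.9);
    for k in(-1,1): print(proj(c,[p+k*.0427*.65*np.array([np.cos(a),np.sin(a),0])])-b[:2])
```

```text
[[357.2568012  214.16996857]
 [353.74072616 228.55740408]] [[229.0272048 336.6798743]]
[[49.4710174  79.01683662]]
[[65.18884459 89.42640084]]
[[159.03008184 221.49925748]
 [163.39261675 223.86009283]] [[156.12032734 205.9970299 ]]
[[47.4897222  54.43442206]]
[[30.61062171 48.57200975]]
```

View pics/scene_d2.png

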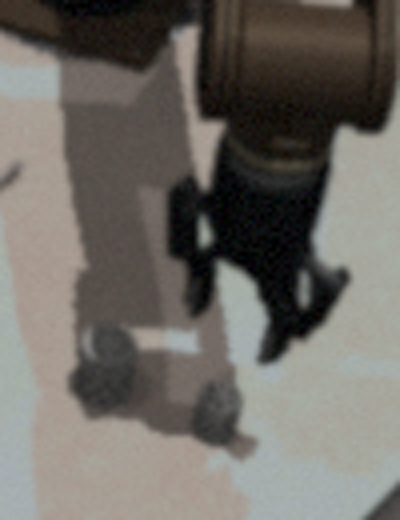

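View pics/top_d2.png

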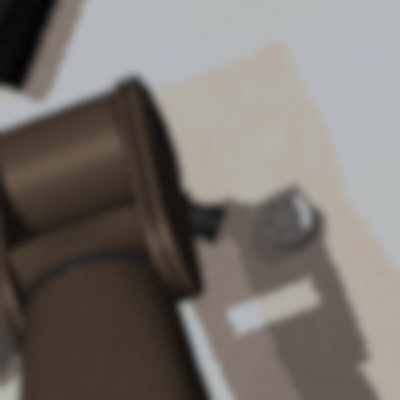

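Call:
{"fn": "jog_arm", "kwargs": {"commands": "0 0 -0.04 0 0 0;0 0 -0.075 0 0 0;0 0 -0.087 0 0 0;0 0 -0.087 0 0 0"}}

```text
time: 2.9
eef_pos: [0.4723, 0.2832, 0.0153]
tcp_rot: [0.166, 0.986, 0.0, 0.001]
contact_force: [-0.0, 0.4, -0.2]
opening: 0.649
```

Call:
{"fn": "jog_arm", "kwargs": {"commands": "0 0 0 0 0 0;0 0 0 0 0 0;0 0 0 0 0 0;0 0 0 0 0 0", "gripper": 0, "grip_force": 25}}

```text
time: 3.4
eef_pos: [0.4733, 0.2835, 0.0165]
tcp_rot: [0.166, 0.986, 0.001, 0.002]
contact_force: [-0.4, -0.2, 6.9]
opening: 0.363
```

Call:
{"fn": "jog_arm", "kwargs": {"commands": "0 0 0.05 0 0 0;0 0 0.11 0 0 0;0 0 0.17 0 0 0;0 -0.04 0.21 0 0 0.1;0.01 -0.09 0.225 0 0 0.25;0.03 -0.15 0.225 0 0 0.4;0.045 -0.21 0.225 0 0 0.55;0.06 -0.26 0.225 0 0 0.7;0.0655 -0.299 0.225 0 0 0.7525;0.0655 -0.299 0.225 0 0 0.7525;0.0655 -0.299 0.225 0 0 0.7525;0.0655 -0.299 0.225 0 0 0.7525"}}

```text
time: 4.9
eef_pos: [0.5368, -0.0151, 0.2392]
tcp_rot: [-0.208, 0.978, 0.0, -0.0]
contact_force: [-0.1, 0.4, -0.4]
opening: 0.365
```

Run:
```python
from h import *
print(get_state())
for n,b in (("scene",(200,100,320,250)),("top",(200,140,320,260))):
    c=cam(n); save(c,n+"_d3.png",b,4)
    s=get_state(); p=s["eef_pos"]; print((proj(c,[p,p+[0,0,-.0155]])-b[:2])*4)
```

```text
{'time': 4.9, 'qpos': array([-2.17196667e-01, -2.54411245e-02,  1.90690731e+00,  2.17206892e-04,
        1.26041541e+00, -2.20813876e+00]), 'dq': array([ 0.00183265,  0.00068532, -0.00143295, -0.00162493, -0.0009216 ,
       -0.00277666]), 'joint_efforts': array([-3.25532891e-01, -2.82663059e+01, -2.93916571e+01, -1.11770976e-02,
       -8.53079600e-04,  2.72409059e-03]), 'eef_pos': array([ 0.53681727, -0.01508318,  0.23923156]), 'tcp_rot': array([-2.08498720e-01,  9.78022623e-01,  1.53978558e-04, -8.86288900e-05]), 'contact_force': array([-0.05330763,  0.44485024, -0.41528953]), 'wrist_torque': array([0.02900055, 0.00263681, 0.01897604]), 'opening': 0.36470403402453827}
[[208.28114486 234.56799299]
 [208.39219877 251.90385794]]
[[228.32652137 207.3440303 ]
 [228.20895226 211.33207187]]
```

View pics/scene_d3.png

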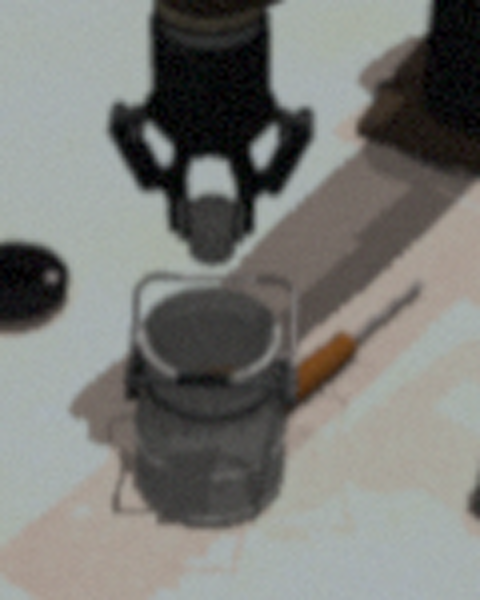

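View pics/top_d3.png

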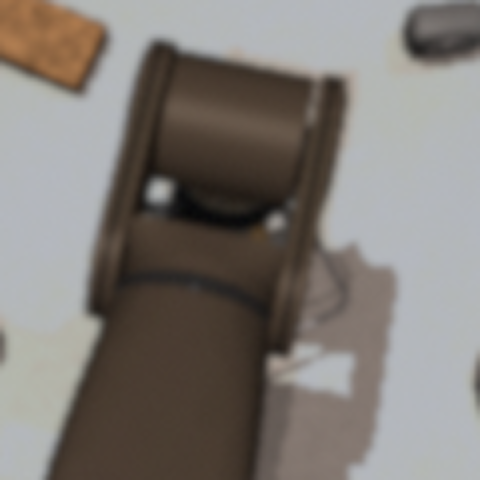

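Call:
{"fn": "jog_arm", "kwargs": {"commands": "0 0 -0.05 0 0 0;0 0 -0.08 0 0 0;0 0 -0.10 0 0 0;0 0 -0.11 0 0 0;0 0 -0.11 0 0 0"}}

```text
time: 5.62
eef_pos: [0.5369, -0.0158, 0.129]
tcp_rot: [-0.208, 0.978, 0.0, -0.0]
contact_force: [-0.7, -0.3, -1.0]
opening: 0.364
```

Call:
{"fn": "jog_arm", "kwargs": {"commands": "0 0 -0.007 0 0 0;0 0 -0.014 0 0 0;0 0 -0.014 0 0 0"}}

```text
time: 6.0
eef_pos: [0.5367, -0.0162, 0.1148]
tcp_rot: [-0.208, 0.978, 0.0, -0.0]
contact_force: [-0.2, -0.5, -0.8]
opening: 0.363
```

Call:
{"fn": "jog_arm", "kwargs": {"commands": "0 0 0 0 0 0;0 0 0 0 0 0;0 0 0 0 0 0", "gripper": 46}}

```text
time: 6.38
eef_pos: [0.5373, -0.0163, 0.1156]
tcp_rot: [-0.208, 0.978, -0.0, 0.0]
contact_force: [-0.2, -0.3, 0.6]
opening: 0.463
```

Call:
{"fn": "jog_arm", "kwargs": {"commands": "0 0 0.04 0 0 0;0 0 0.09 0 0 0;0 0 0.12 0 0 0;-0.02 -0.04 0.12 0 0 -0.18;-0.04 -0.09 0.12 0 0 -0.36;-0.06 -0.14 0.12 0 0 -0.54;-0.08 -0.19 0.12 0 0 -0.72;-0.10 -0.24 0.12 0 0 -0.90;-0.1045 -0.245 0.12 0 0 -1.08;-0.1045 -0.245 0.09 0 0 -1.26;-0.1045 -0.245 0.05 0 0 -1.44;-0.1045 -0.245 -0.02 0 0 -1.513;-0.1045 -0.245 -0.03 0 0 -1.513;-0.1045 -0.245 -0.03 0 0 -1.513", "gripper": 42}}

```text
time: 8.12
eef_pos: [0.4323, -0.261, 0.0849]
tcp_rot: [0.52, 0.854, 0.0, -0.001]
contact_force: [-0.6, 0.0, 1.0]
opening: 0.418
```

Run:
```python
from h import *
s=get_state(); p=s["eef_pos"];print(p,s["tcp_rot"])
for n,b in (("scene",(130,90,310,230)),("top",(230,140,400,270))):
    c=cam(n); save(c,n+"_l1.png",b,4)
    print((proj(c,[p,p+[0,0,-.065]])-b[:2])*4)
    W=cloud(c)
    if n=="top":
        m=(np.hypot(W[...,0]-.537,W[...,1]+.016)<.035)&(W[...,2]<.14)&(W[...,2]>.05)
        hi=W[m&(W[...,2]>.097)];print(m.sum(),np.nanmedian(W[m],axis=0),len(hi),np.nanmedian(hi,axis=0))
```

```text
[ 0.43233889 -0.2609801   0.08489841] [ 5.19770429e-01  8.54305335e-01  2.05297905e-04 -1.02631741e-03]
[[281.78004986 257.54154932]
 [288.10983388 316.83748456]]
[[427.33124207 374.86711351]
 [412.62179433 381.86112721]]
382 [ 0.53365392 -0.01554354  0.08187419] 99 [ 0.5299377  -0.0184244   0.12399389]
```

View pics/scene_l1.png

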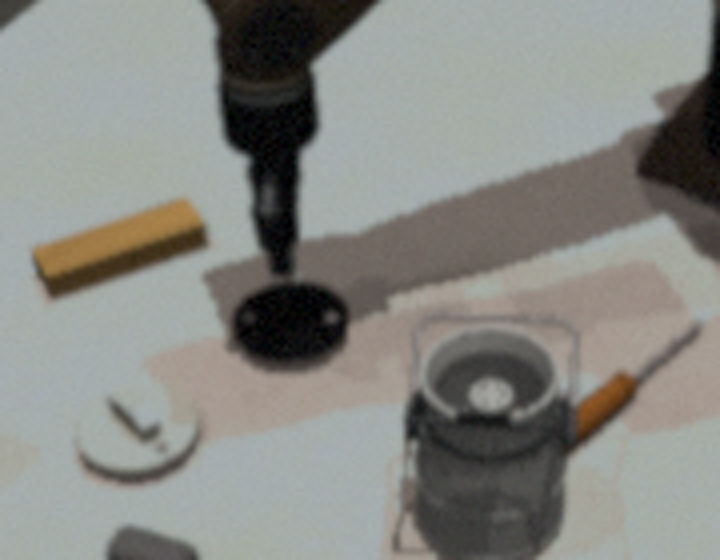

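View pics/top_l1.png

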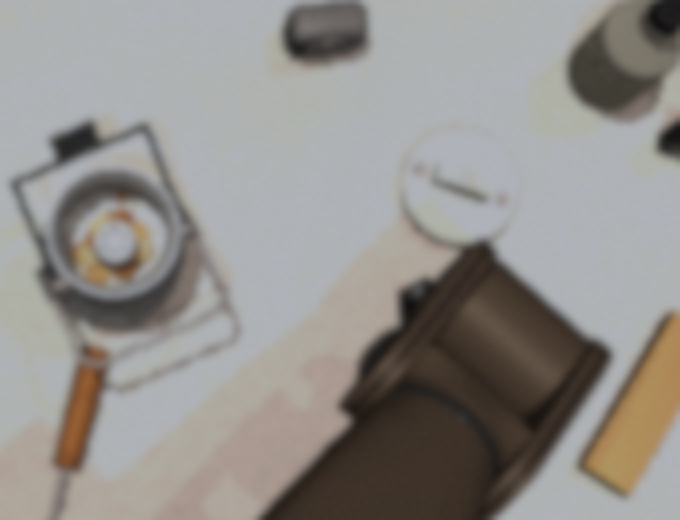

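Call:
{"fn": "jog_arm", "kwargs": {"commands": "0 0 -0.03 0 0 0;0 0 -0.055 0 0 0;0 0 -0.0605 0 0 0;0 0 -0.0605 0 0 0"}}

```text
time: 8.72
eef_pos: [0.4337, -0.2622, 0.0265]
tcp_rot: [0.52, 0.854, -0.0, 0.001]
contact_force: [-0.6, 0.2, -0.4]
opening: 0.42
```

Call:
{"fn": "jog_arm", "kwargs": {"commands": "0 0 0 0 0 0;0 0 0 0 0 0;0 0 0 0 0 0;0 0 0 0 0 0", "gripper": 0, "grip_force": 50}}

```text
time: 9.22
eef_pos: [0.4339, -0.2624, 0.0267]
tcp_rot: [0.52, 0.854, -0.0, 0.002]
contact_force: [0.9, -0.2, 6.5]
opening: 0.171
```

Call:
{"fn": "jog_arm", "kwargs": {"commands": "0 0 0.03 0 0 0;0 0 0.08 0 0 0;0 0 0.14 0 0 0;0 0.01 0.18 0 0 0.18;0.01 0.03 0.215 0 0 0.36;0.02 0.06 0.215 0 0 0.54;0.04 0.10 0.215 0 0 0.72;0.06 0.15 0.215 0 0 0.90;0.08 0.2 0.215 0 0 1.08;0.1045 0.245 0.215 0 0 1.26;0.1045 0.245 0.215 0 0 1.44;0.1045 0.245 0.215 0 0 1.513;0.1045 0.245 0.215 0 0 1.513;0.1045 0.245 0.215 0 0 1.513"}}

```text
time: 10.98
eef_pos: [0.5368, -0.0163, 0.2394]
tcp_rot: [-0.207, 0.978, 0.0, -0.0]
contact_force: [-0.9, -0.3, -1.9]
opening: 0.176
```

Run:
```python
from h import *
s=get_state(); p=s["eef_pos"];print(p,s["tcp_rot"],s["opening"],s["contact_force"])
for n,b in (("scene",(200,100,320,250)),("top",(200,140,320,260))):
    c=cam(n); save(c,n+"_l2.png",b,4); W=cloud(c)
    np.savez(n+"2.npz",W=W,f=c["frame"],**{k:c[k] for k in("fx","fy","cx","cy","D","R","t")})
    q=p+[0,0,-.0045]; a=np.radians(24); e=np.array([np.cos(a),np.sin(a),0]);y=np.array([-e[1],e[0],0])
    print((proj(c,[q,q+.05*e,q-.05*e,q+.05*y,q-.05*y,[.537,-.016,.15]])-b[:2])*4)
```

```text
[ 0.53675926 -0.01632075  0.23940696] [-2.07159788e-01  9.78307040e-01  1.67391364e-04 -3.60903179e-04] 0.17624767032955913 [-0.85549943 -0.27453735 -1.90324918]
[[206.74016152 238.87627466]
 [202.22393137 287.86419517]
 [210.99508295 192.70451828]
 [280.27038497 241.41440219]
 [133.5284787  236.40523499]
 [207.63120467 330.27007549]]
[[230.00875365 208.7396808 ]
 [200.36845636 144.51323139]
 [260.04727927 273.81876117]
 [164.10354632 238.12391262]
 [295.46076529 179.55602228]
 [228.85754646 228.96673797]]
```

View pics/scene_l2.png

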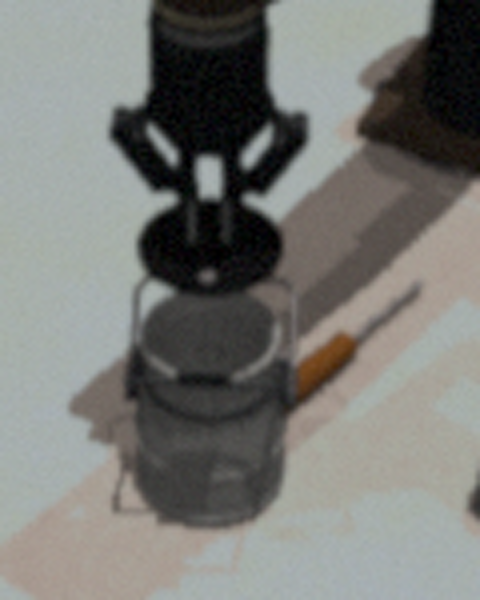

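View pics/top_l2.png

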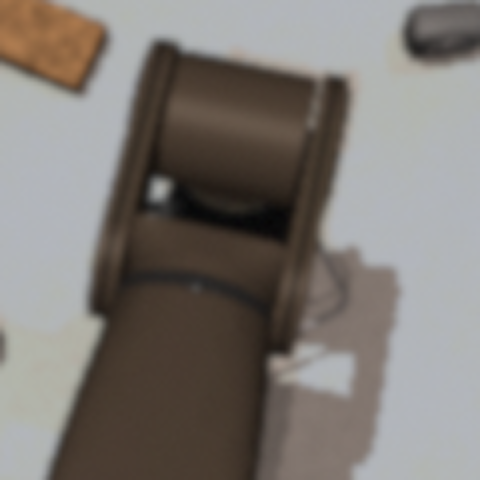

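Call:
{"fn": "jog_arm", "kwargs": {"commands": "0 0 -0.03 0 0 0;0 0 -0.05 0 0 0;0 0 -0.06 0 0 0;0 0 -0.065 0 0 0;0 0 -0.068 0 0 0;0 0 -0.068 0 0 0"}}

```text
time: 11.82
eef_pos: [0.5374, -0.0164, 0.1724]
tcp_rot: [-0.208, 0.978, -0.0, 0.0]
contact_force: [-0.4, 0.3, -2.1]
opening: 0.172
```

Call:
{"fn": "jog_arm", "kwargs": {"commands": "0 0 -0.003 0 0 0;0 0 -0.006 0 0 0;0 0 -0.006 0 0 0"}}

```text
time: 12.2
eef_pos: [0.5369, -0.0162, 0.1655]
tcp_rot: [-0.208, 0.978, 0.0, -0.0]
contact_force: [-0.0, 0.2, -1.9]
opening: 0.174
```

Call:
{"fn": "jog_arm", "kwargs": {"commands": "0 0 -0.002 0 0 0;0 0 -0.003 0 0 0;0 0 -0.003 0 0 0"}}

```text
time: 12.58
eef_pos: [0.537, -0.0162, 0.1627]
tcp_rot: [-0.208, 0.978, 0.0, -0.0]
contact_force: [0.6, 0.4, -2.5]
opening: 0.171
```

Call:
{"fn": "jog_arm", "kwargs": {"commands": "0 0 -0.001 0 0 0;0 0 -0.002 0 0 0;0 0 -0.002 0 0 0"}}

```text
time: 12.95
eef_pos: [0.5372, -0.0163, 0.1617]
tcp_rot: [-0.208, 0.978, -0.0, 0.0]
contact_force: [-3.5, 1.5, 4.3]
opening: 0.175
```

Call:
{"fn": "jog_arm", "kwargs": {"commands": "0 0 0 0 0 0;0 0 0 0 0 0;0 0 0 0 0 0", "gripper": 32}}

```text
time: 13.32
eef_pos: [0.5372, -0.0162, 0.1607]
tcp_rot: [-0.208, 0.978, -0.0, 0.0]
contact_force: [-0.3, -0.1, 0.3]
opening: 0.318
```

Call:
{"fn": "jog_arm", "kwargs": {"commands": "0 0 0.03 0 0 0;0 0 0.08 0 0 0;-0.05 0.0 0.12 0 0 0;-0.1 0 0.14 0 0 0;-0.13 0.04 0.14 0 0 0;-0.13 0.08 0.14 0 0 0;-0.13 0.12 0.14 0 0 0;-0.13 0.14 0.14 0 0 0;-0.13 0.14 0.14 0 0 0"}}

```text
time: 14.45
eef_pos: [0.4069, 0.1247, 0.3008]
tcp_rot: [-0.209, 0.978, -0.0, 0.0]
contact_force: [0.3, -0.4, -0.3]
opening: 0.319
```

Run:
```python
from h import *
s=get_state(); p=s["eef_pos"];print(p,s["time"])
for n,b in (("scene",(210,140,310,240)),("top",(215,160,305,240))):
    c=cam(n); save(c,n+"_l3.png",b,6 if n=="scene" else 8); W=cloud(c)
    np.savez(n+"3.npz",W=W,f=c["frame"],**{k:c[k] for k in("fx","fy","cx","cy","D","R","t")})
    m=(np.hypot(W[...,0]-.537,W[...,1]+.016)<.042)&(W[...,2]>.13)&(W[...,2]<.2)
    P=W[m];r=P[P[:,2]>.165];print(n,len(P),np.percentile(P[:,2],[5,25,50,75,95]),len(r),r.mean(0))
    f=P[P[:,2]<.160]; A=np.c_[f[:,:2]-[.537,-.016],np.ones(len(f))]; print(np.linalg.lstsq(A,f[:,2],rcond=None)[0])
```

```text
[0.40689217 0.12466032 0.3007647 ] 14.45
scene 466 [0.1540961  0.15605574 0.157462   0.15946579 0.17808767] 83 [ 0.54204689 -0.01289856  0.17536063]
[-0.00324766  0.00275958  0.15672893]
top 621 [0.15064503 0.1530043  0.15493312 0.15743411 0.1754679 ] 91 [ 0.53350989 -0.01703053  0.1739698 ]
[ 6.40456779e-03 -6.68225259e-05  1.54284196e-01]
```

View pics/scene_l3.png

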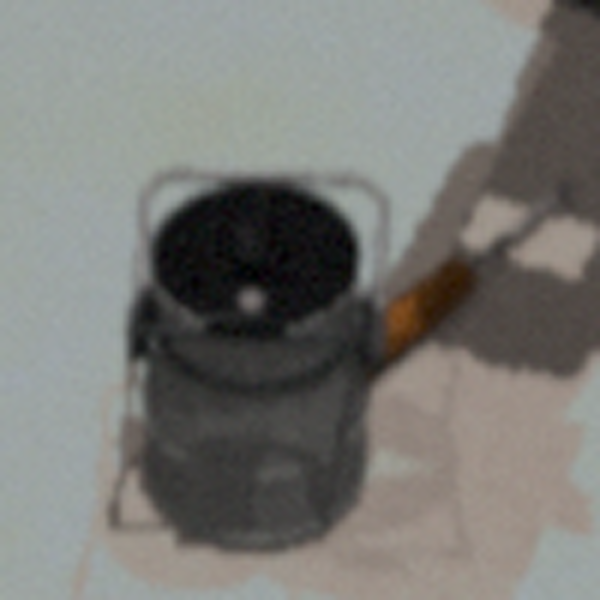

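View pics/top_l3.png

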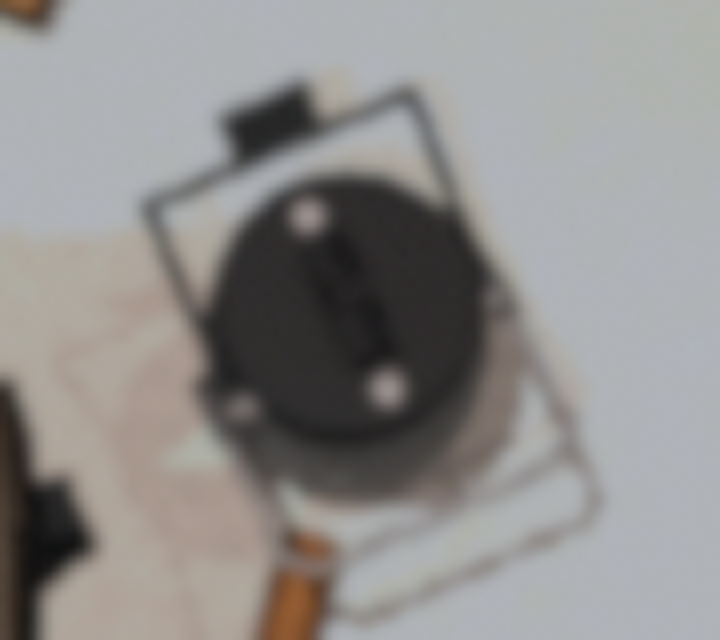

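Run:
```python
from h import *
T=dict(np.load("top3.npz"));S=dict(np.load("scene3.npz"))
P=lambda d,px,o,s,z: rayat(d,np.array(px,float)/s+np.array(o)-.5+.5/s,z)
a=P(T,[(308,216),(388,388)],(215,160),8,.157);v=a[0]-a[1];print("lid top",a.mean(0),np.degrees(np.arctan2(v[1],v[0])))
c=np.array([.5365,-.016]);e=np.array([np.cos(np.radians(24)),np.sin(np.radians(24))]);y=np.array([-e[1],e[0]])
for th in(50,55,60,65,70,72):
    t=np.radians(th); z=.085+.095*np.cos(t); x=-.095*np.sin(t)
    B=[np.r_[c+x*e+k*.045*y,z] for k in(-1,0,1)]
    print(th,((proj(T,B)-[215,160]+.5)*8-.5).round().tolist(),((proj(S,B)-[210,140]+.5)*6-.5).round().tolist())
X=[np.r_[c,.178],np.r_[c+.066*e,.173],np.r_[c,.150]]
print(((proj(T,X)-[215,160]+.5)*8-.5).round().tolist(),((proj(S,X)-[210,140]+.5)*6-.5).round().tolist())
```

```text
lid top [ 0.53571837 -0.01838481  0.157     ] 24.200792088655685
50 [[534.0, 432.0], [423.0, 482.0], [312.0, 533.0]] [[173.0, 159.0], [263.0, 163.0], [354.0, 166.0]]
55 [[538.0, 447.0], [428.0, 497.0], [317.0, 547.0]] [[174.0, 163.0], [264.0, 166.0], [354.0, 169.0]]
60 [[542.0, 460.0], [433.0, 510.0], [322.0, 560.0]] [[175.0, 167.0], [264.0, 171.0], [354.0, 174.0]]
65 [[545.0, 471.0], [436.0, 521.0], [326.0, 571.0]] [[176.0, 173.0], [265.0, 177.0], [354.0, 180.0]]
70 [[548.0, 482.0], [439.0, 531.0], [330.0, 580.0]] [[177.0, 181.0], [265.0, 184.0], [354.0, 187.0]]
72 [[548.0, 485.0], [440.0, 534.0], [331.0, 584.0]] [[177.0, 184.0], [265.0, 187.0], [354.0, 190.0]]
[[342.0, 290.0], [267.0, 131.0], [341.0, 303.0]] [[254.0, 214.0], [246.0, 320.0], [254.0, 257.0]]
```

Call:
{"fn": "jog_arm", "kwargs": {"commands": "0 -0.03 0 0 0 -0.18;0.01 -0.07 0 0 0 -0.36;0.02 -0.11 0 0 0 -0.54;0.03 -0.14 0 0 0 -0.72;0.044 -0.151 0 0 0 -0.90;0.044 -0.151 0 0 0 -1.08;0.044 -0.151 -0.03 0 0 -1.26;0.044 -0.151 -0.07 0 0 -1.44;0.044 -0.151 -0.12 0 0 -1.571;0.044 -0.151 -0.14 0 0 -1.571;0.044 -0.151 -0.14 0 0 -1.571;0.044 -0.151 -0.14 0 0 -1.571", "gripper": 30}}

```text
time: 16.05
eef_pos: [0.4519, -0.0281, 0.1622]
tcp_rot: [0.545, 0.838, 0.0, 0.001]
contact_force: [0.2, 0.5, 0.7]
opening: 0.302
```

Run:
```python
from h import *
s=get_state(); p=s["eef_pos"];print(p,s["tcp_rot"],s["time"])
for n,b in (("scene",(210,120,310,240)),("top",(215,160,305,240))):
    c=cam(n); save(c,n+"_b1.png",b,5)
    print(((proj(c,[p,p-[0,0,.028]])-b[:2]+.5)*5-.5).round())
```

```text
[ 0.45192836 -0.02811908  0.16215876] [5.45227251e-01 8.38287556e-01 2.81452713e-04 1.06683903e-03] 16.05
[[259. 206.]
 [259. 241.]]
[[235. 329.]
 [234. 334.]]
```

View pics/scene_b1.png

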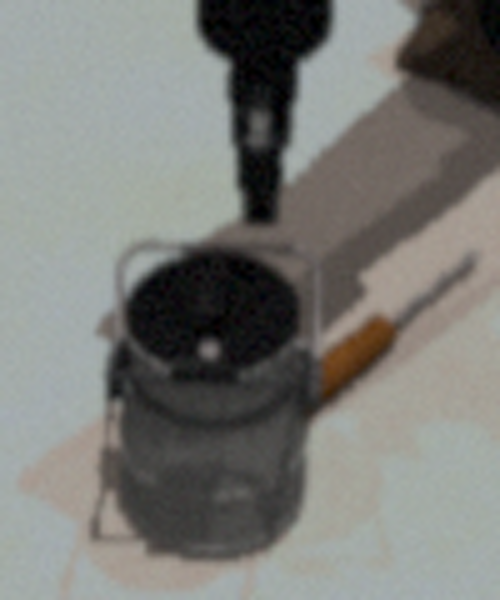

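View pics/top_b1.png

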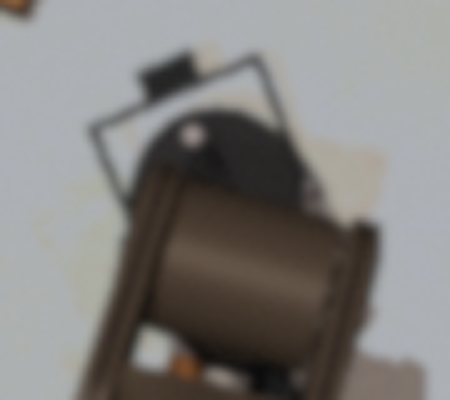

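Call:
{"fn": "jog_arm", "kwargs": {"commands": "0 0 -0.015 0 0 0;0 0 -0.03 0 0 0;0 0 -0.04 0 0 0;0 0 -0.04 0 0 0"}}

```text
time: 16.65
eef_pos: [0.4501, -0.027, 0.1192]
tcp_rot: [0.545, 0.839, -0.0, -0.002]
contact_force: [0.7, -0.1, 0.7]
opening: 0.301
```

Run:
```python
from h import *
s=get_state(); p=s["eef_pos"];print(p,s["contact_force"],s["time"])
for n,b in (("scene",(220,140,300,210)),):
    c=cam(n); save(c,n+"_b2.png",b,8)
    print(((proj(c,[p,p+[0,0,.012]])-b[:2]+.5)*8-.5).round())
```

```text
[ 0.45008924 -0.02695574  0.11924172] [ 0.68196438 -0.09371895  0.67777023] 16.65
[[339. 254.]
 [340. 230.]]
```

View pics/scene_b2.png

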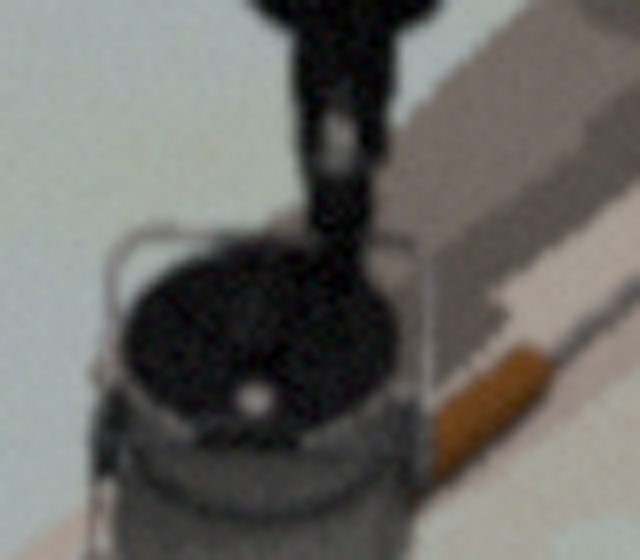

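Call:
{"fn": "jog_arm", "kwargs": {"commands": "0 0 0 0 0 0;0 0 0 0 0 0;0 0 0 0 0 0;0 0 0 0 0 0", "gripper": 0, "grip_force": 20}}

```text
time: 17.2
eef_pos: [0.451, -0.0274, 0.121]
tcp_rot: [0.545, 0.839, -0.0, -0.0]
contact_force: [-2.4, -1.2, 1.9]
opening: 0.047
```

Call:
{"fn": "jog_arm", "kwargs": {"commands": "0 0 0 0 0 0;0.0044 0.002 0.007 0 0 0;0.0087 0.0039 0.0136 0 0 0;0.014 0.0062 0.0195 0 0 0;0.0194 0.0086 0.0253 0 0 0;0.0256 0.0114 0.030 0 0 0;0.0318 0.0142 0.0348 0 0 0;0.0387 0.0172 0.0383 0 0 0;0.0455 0.0203 0.0418 0 0 0;0.0527 0.0235 0.0443 0 0 0;0.0601 0.0268 0.0461 0 0 0;0.0601 0.0268 0.0461 0 0 0", "gripper": 9}}

```text
time: 18.7
eef_pos: [0.5086, -0.0002, 0.1637]
tcp_rot: [0.545, 0.838, -0.001, -0.003]
contact_force: [0.1, 0.2, 0.4]
opening: 0.09
```

Run:
```python
from h import *
s=get_state(); p=s["eef_pos"];print(p,s["contact_force"],s["time"])
c0=np.array([.5363,-.0165]);e=np.array([.9135,.4067]);y=np.array([-.4067,.9135]);print("tin xy of tcp",(p[:2]-c0)@e,(p[:2]-c0)@y)
for n,b in (("scene",(220,120,300,210)),("top",(215,160,305,240))):
    c=cam(n); save(c,n+"_b3.png",b,6)
    print(((proj(c,[p,p+[0,0,.012]])-b[:2]+.5)*6-.5).round())
```

```text
[ 5.08551007e-01 -1.99471184e-04  1.63702708e-01] [0.0693951  0.1927503  0.44783259] 18.7
tin xy of tcp -0.018719279815510304 0.026176048428224383
[[251. 331.]
 [251. 312.]]
[[224. 279.]
 [224. 275.]]
```

View pics/scene_b3.png

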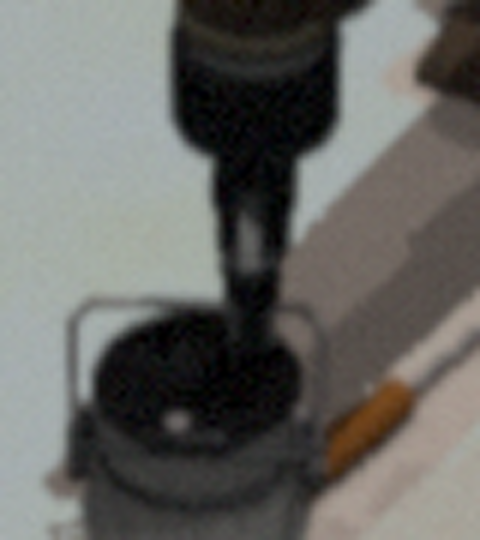

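View pics/top_b3.png

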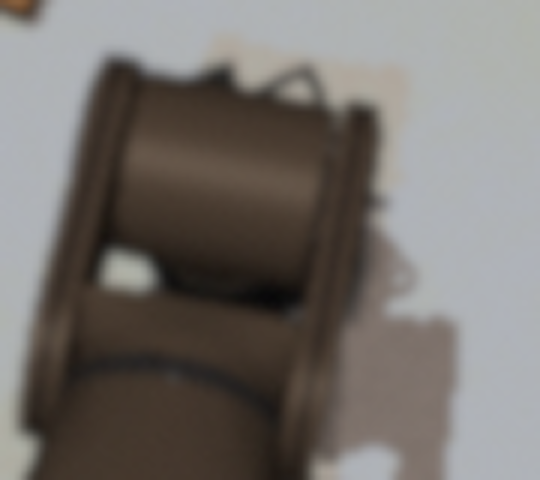

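Call:
{"fn": "jog_arm", "kwargs": {"commands": "0.0037 0.0016 0.0005 0 0 0;0.0069 0.0031 0.001 0 0 0;0.0087 0.0039 0.001 0 0 0;0.0087 0.0039 0.001 0 0 0"}}

```text
time: 19.3
eef_pos: [0.5204, 0.0036, 0.1682]
tcp_rot: [0.545, 0.839, 0.0, 0.0]
contact_force: [-0.0, -0.5, -0.1]
opening: 0.093
```

Call:
{"fn": "jog_arm", "kwargs": {"commands": "0.0014 0.0006 0 0 0 0;0.0028 0.0012 0 0 0 0;0.0028 0.0012 0 0 0 0"}}

```text
time: 19.68
eef_pos: [0.5224, 0.0046, 0.1678]
tcp_rot: [0.545, 0.839, -0.0, -0.0]
contact_force: [-0.9, -1.0, 0.3]
opening: 0.09
```

Call:
{"fn": "jog_arm", "kwargs": {"commands": "0.0014 0.0006 0 0 0 0;0.0028 0.0012 0 0 0 0;0.0028 0.0012 0 0 0 0"}}

```text
time: 20.05
eef_pos: [0.5244, 0.0055, 0.1678]
tcp_rot: [0.545, 0.839, -0.001, -0.001]
contact_force: [-6.3, -1.2, 2.6]
opening: 0.093
```

Call:
{"fn": "jog_arm", "kwargs": {"commands": "0.001 0.0004 0 0 0 0;0.0014 0.0006 0 0 0 0;0.0014 0.0006 0 0 0 0"}}

```text
time: 20.42
eef_pos: [0.5254, 0.0059, 0.1676]
tcp_rot: [0.545, 0.839, -0.002, -0.002]
contact_force: [-6.8, -2.3, 3.9]
opening: 0.088
```

Call:
{"fn": "jog_arm", "kwargs": {"commands": "0.001 0.0004 0 0 0 0;0.0014 0.0006 0 0 0 0;0.0014 0.0006 0 0 0 0"}}

```text
time: 20.8
eef_pos: [0.5267, 0.0065, 0.1678]
tcp_rot: [0.545, 0.839, -0.002, -0.002]
contact_force: [-6.9, -1.8, 3.8]
opening: 0.09
```

Run:
```python
from h import *
s=get_state(); print(s["eef_pos"],s["contact_force"],s["time"])
for n,b in (("scene",(220,140,300,210)),):
    c=cam(n); save(c,n+"_b4.png",b,8)
    W=cloud(c)
    m=(np.hypot(W[...,0]-.537,W[...,1]+.016)<.042)&(W[...,2]>.145)&(W[...,2]<.16)
    f=W[m]; A=np.c_[f[:,:2]-[.537,-.016],np.ones(len(f))]; print(np.linalg.lstsq(A,f[:,2],rcond=None)[0])
```

```text
[0.52674808 0.00651811 0.16776674] [-6.93809235 -1.84926472  3.77545353] 20.8
[0.02400401 0.02353761 0.15721054]
```

View pics/scene_b4.png

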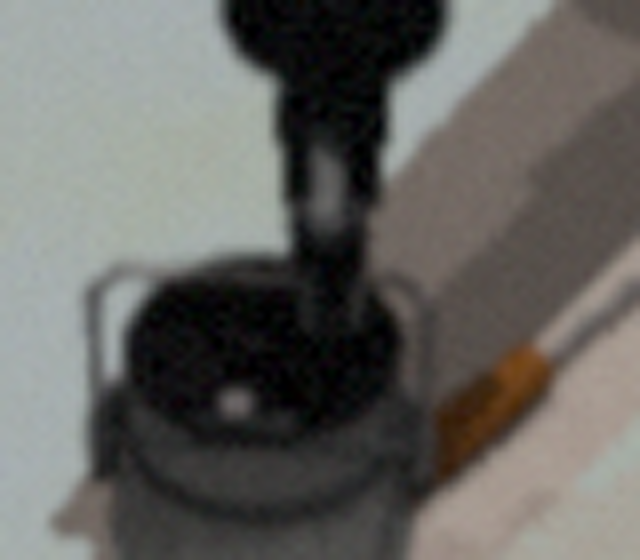

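Call:
{"fn": "jog_arm", "kwargs": {"commands": "-0.005 -0.0022 0.001 0 0 0;-0.011 -0.0049 0.002 0 0 0;-0.018 -0.008 0.002 0 0 0;-0.0247 -0.011 0.0015 0 0 0;-0.0306 -0.0136 0 0 0 0;-0.0365 -0.0163 -0.001 0 0 0;-0.042 -0.0187 -0.003 0 0 0;-0.0475 -0.0211 -0.0045 0 0 0;-0.0475 -0.0211 -0.0045 0 0 0;-0.0475 -0.0211 0.02 0 0 0;-0.0475 -0.0211 0.06 0 0 0;-0.08 0.02 0.11 0 0 0;-0.11 0.07 0.13 0 0 0;-0.11 0.12 0.13 0 0 0;-0.11 0.14 0.13 0 0 0;-0.11 0.14 0.13 0 0 0"}}

```text
time: 22.85
eef_pos: [0.4181, 0.1482, 0.2982]
tcp_rot: [0.543, 0.839, 0.0, 0.0]
contact_force: [0.1, -0.2, 0.3]
opening: 0.09
```

Run:
```python
from h import *
s=get_state(); print(s["eef_pos"],s["contact_force"],s["time"])
for n,b in (("scene",(215,150,295,220)),("top",(215,160,305,240))):
    c=cam(n); save(c,n+"_b5.png",b,8); W=cloud(c)
    np.savez(n+"5.npz",W=W,f=c["frame"],**{k:c[k] for k in("fx","fy","cx","cy","D","R","t")})
    m=(np.hypot(W[...,0]-.537,W[...,1]+.016)<.046)&(W[...,2]>.145)&(W[...,2]<.165)
    f=W[m]; A=np.c_[f[:,:2]-[.537,-.016],np.ones(len(f))]; print(np.linalg.lstsq(A,f[:,2],rcond=None)[0])
```

```text
[0.41809571 0.14817803 0.29816154] [ 0.08062802 -0.18550303  0.29359333] 22.85
[0.03990781 0.04938798 0.15808516]
[0.03743096 0.03627745 0.1559385 ]
```

View pics/scene_b5.png

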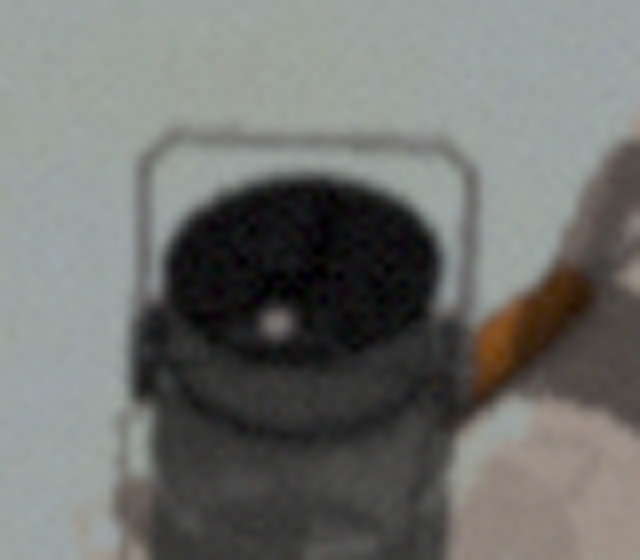

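View pics/top_b5.png

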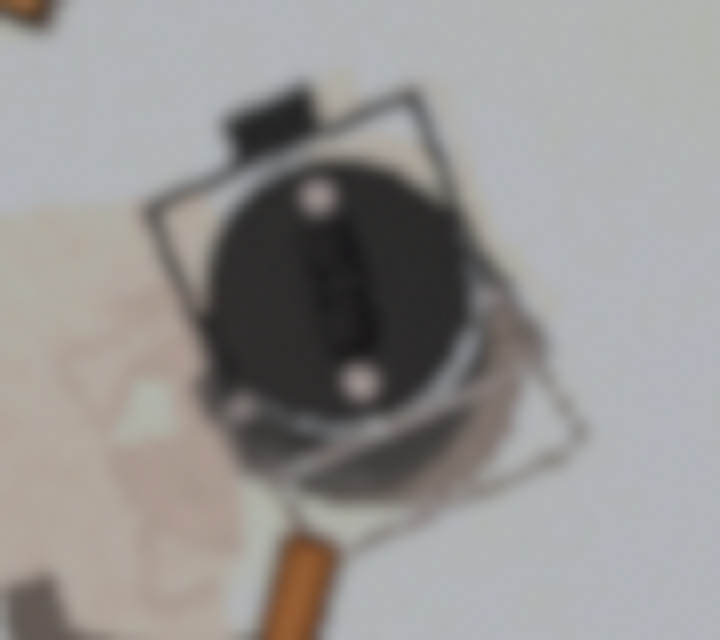

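Run:
```python
from h import *
T=dict(np.load("top5.npz"));S=dict(np.load("scene5.npz"))
P=lambda d,px,o,s,z: rayat(d,np.array(px,float)/s+np.array(o)-.5+.5/s,z)
a=P(T,[(318,197),(361,381)],(215,160),8,.158);v=a[0]-a[1];print("lid top",a.mean(0),np.degrees(np.arctan2(v[1],v[0])))
T3=dict(np.load("top3.npz"));a=P(T3,[(308,216),(388,388)],(215,160),8,.157);print("before",a.mean(0))
# bar
c=np.array([.5363,-.0165]);e=np.array([.9135,.4067]);y=np.array([-.4067,.9135])
for x in(-.04,-.045,-.05,-.055,-.06,-.065):
    B=[np.r_[c+x*e+k*.045*y,.085+np.sqrt(.095**2-x*x)] for k in(-1,0,1)]
    print(x,((proj(T,B)-[215,160]+.5)*8-.5).round().tolist(),((proj(S,B)-[215,150]+.5)*8-.5).round().tolist())
```

```text
lid top [ 0.54044532 -0.01531155  0.158     ] 12.54749228638353
before [ 0.53571837 -0.01838481  0.157     ]
-0.04 [[501.0, 342.0], [389.0, 393.0], [275.0, 444.0]] [[180.0, 139.0], [305.0, 144.0], [430.0, 148.0]]
-0.045 [[507.0, 355.0], [394.0, 406.0], [281.0, 457.0]] [[182.0, 135.0], [306.0, 140.0], [430.0, 144.0]]
-0.05 [[512.0, 369.0], [400.0, 420.0], [287.0, 470.0]] [[183.0, 132.0], [306.0, 137.0], [430.0, 141.0]]
-0.055 [[517.0, 383.0], [405.0, 433.0], [293.0, 484.0]] [[184.0, 130.0], [307.0, 135.0], [431.0, 139.0]]
-0.06 [[522.0, 396.0], [411.0, 447.0], [298.0, 498.0]] [[186.0, 129.0], [308.0, 133.0], [431.0, 138.0]]
-0.065 [[527.0, 410.0], [416.0, 461.0], [304.0, 511.0]] [[187.0, 129.0], [309.0, 133.0], [431.0, 138.0]]
```

Call:
{"fn": "jog_arm", "kwargs": {"commands": "0.02 -0.02 0 0 0 0.18;0.04 -0.05 0 0 0 0.36;0.06 -0.08 0 0 0 0.54;0.08 -0.11 0 0 0 0.72;0.11 -0.14 0 0 0 0.9;0.123 -0.161 0 0 0 1.08;0.123 -0.161 -0.03 0 0 1.26;0.123 -0.161 -0.06 0 0 1.37;0.123 -0.161 -0.09 0 0 1.37;0.123 -0.161 -0.09 0 0 1.37;0.123 -0.161 -0.09 0 0 1.37", "gripper": 42}}

```text
time: 24.32
eef_pos: [0.5419, -0.0149, 0.2091]
tcp_rot: [-0.108, 0.994, -0.0, 0.001]
contact_force: [-0.3, -0.2, -0.3]
opening: 0.416
```

Run:
```python
from h import *
s=get_state(); p=s["eef_pos"];r=s["tcp_rot"];print(p,s["contact_force"],s["time"],"jaw",2*np.degrees(np.arctan2(r[1],r[0]))-90)
for n,b in (("scene",(215,120,295,220)),):
    c=cam(n); save(c,n+"_b6.png",b,6)
```

```text
[ 0.54192296 -0.01489133  0.20912681] [-0.32654226 -0.18162193 -0.34352281] 24.325 jaw 102.40465609414238
```

View pics/scene_b6.png

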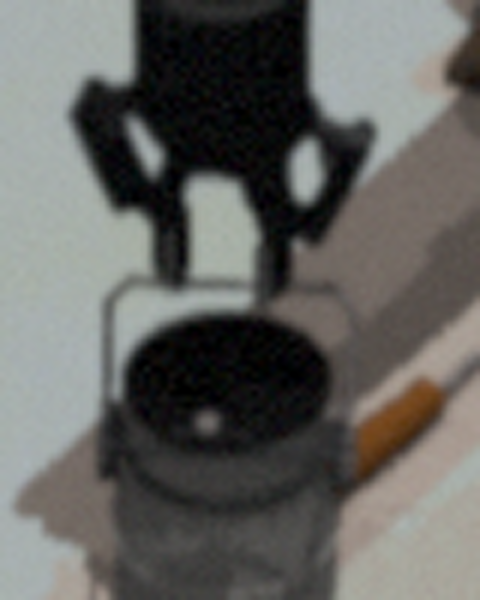

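Call:
{"fn": "jog_arm", "kwargs": {"commands": "0 0.0015 -0.02 0 0 0;0 0.0015 -0.036 0 0 0;0 0.0015 -0.044 0 0 0;0 0.0015 -0.044 0 0 0"}}

```text
time: 24.88
eef_pos: [0.5411, -0.0124, 0.1635]
tcp_rot: [-0.109, 0.994, 0.0, -0.0]
contact_force: [-0.4, -0.7, 0.4]
opening: 0.419
```

Call:
{"fn": "jog_arm", "kwargs": {"commands": "0 0 0 0 0 0;0 0 0 0 0 0;0 0 0 0 0 0;0 0 0 0 0 0", "gripper": 0, "grip_force": 50}}

```text
time: 25.38
eef_pos: [0.5419, -0.0132, 0.1649]
tcp_rot: [-0.109, 0.994, -0.001, 0.001]
contact_force: [0.5, -4.2, 3.4]
opening: 0.17
```

Call:
{"fn": "jog_arm", "kwargs": {"commands": "0 0 0.012 0 0 0;0 0 0.03 0 0 0;-0.005 -0.0033 0.03 0 0 0.1;-0.005 -0.0033 0.03 0 0 0.2025;-0.005 -0.0033 0.03 0 0 0.2025;-0.005 -0.0033 0.03 0 0 0.2025"}}

```text
time: 26.12
eef_pos: [0.5364, -0.0155, 0.1943]
tcp_rot: [-0.208, 0.978, 0.0, 0.0]
contact_force: [-0.1, -0.1, -1.6]
opening: 0.175
```

Run:
```python
from h import *
s=get_state(); p=s["eef_pos"];r=s["tcp_rot"];print(p,s["contact_force"],s["time"],"jaw",2*np.degrees(np.arctan2(r[1],r[0]))-90)
for n,b in (("scene",(215,150,295,220)),):
    c=cam(n); save(c,n+"_b7.png",b,8)
    q=p+[0,0,-.007]; a=np.radians(24); e=np.array([np.cos(a),np.sin(a),0]);y=np.array([-e[1],e[0],0])
    print(((proj(c,[q,q+.05*e,q-.05*e,q+.05*y,q-.05*y,[.5365,-.0162,.15]])-b[:2]+.5)*8-.5).round().tolist())
```

```text
[ 0.53638607 -0.01550932  0.19429044] [-0.06993201 -0.1160494  -1.59972658] 26.125 jaw 113.99532543929746
[[300.0, 185.0], [292.0, 284.0], [308.0, 93.0], [444.0, 191.0], [158.0, 180.0], [299.0, 263.0]]
```

View pics/scene_b7.png

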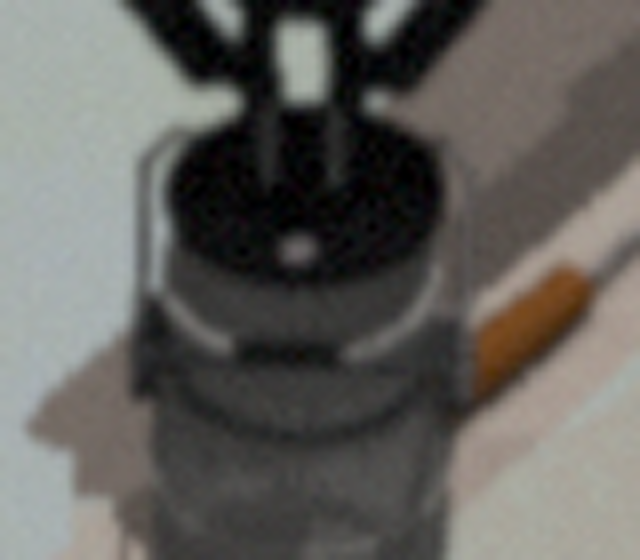

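Call:
{"fn": "jog_arm", "kwargs": {"commands": "0 0 -0.012 0 0 0;0 0 -0.022 0 0 0;0 0 -0.027 0 0 0;0 0 -0.027 0 0 0;0 0 -0.028 0 0 0;0 0 -0.029 0 0 0;0 0 -0.029 0 0 0"}}

```text
time: 27.05
eef_pos: [0.5365, -0.0158, 0.1652]
tcp_rot: [-0.209, 0.978, -0.0, 0.0]
contact_force: [-0.3, 0.3, -1.9]
opening: 0.173
```

Call:
{"fn": "jog_arm", "kwargs": {"commands": "0 0 -0.001 0 0 0;0 0 -0.002 0 0 0;0 0 -0.002 0 0 0"}}

```text
time: 27.42
eef_pos: [0.5368, -0.0157, 0.1645]
tcp_rot: [-0.209, 0.978, -0.0, 0.0]
contact_force: [-1.8, 1.2, 5.3]
opening: 0.168
```

Call:
{"fn": "jog_arm", "kwargs": {"commands": "0 0 0 0 0 0;0 0 0 0 0 0;0 0 0 0 0 0", "gripper": 32}}

```text
time: 27.8
eef_pos: [0.5362, -0.0158, 0.1626]
tcp_rot: [-0.209, 0.978, 0.0, -0.0]
contact_force: [0.0, -0.4, -0.5]
opening: 0.318
```

Call:
{"fn": "jog_arm", "kwargs": {"commands": "0 0 0.03 0 0 0;0 0 0.08 0 0 0;-0.05 0.0 0.12 0 0 -0.18;-0.1 0 0.14 0 0 -0.36;-0.13 0.04 0.14 0 0 -0.54;-0.13 0.08 0.14 0 0 -0.72;-0.13 0.12 0.14 0 0 -0.9;-0.13 0.14 0.14 0 0 -1.08;-0.13 0.14 0.14 0 0 -1.26;-0.13 0.14 0.14 0 0 -1.44;-0.13 0.14 0.14 0 0 -1.571;-0.13 0.14 0.14 0 0 -1.571"}}

```text
time: 29.3
eef_pos: [0.4063, 0.1242, 0.3027]
tcp_rot: [0.544, 0.839, -0.0, -0.0]
contact_force: [0.3, -0.3, -0.1]
opening: 0.314
```

Run:
```python
from h import *
s=get_state(); p=s["eef_pos"];print(p,s["time"])
for n,b in (("scene",(215,150,295,220)),("top",(215,160,305,240))):
    c=cam(n); save(c,n+"_b8.png",b,8); W=cloud(c)
    np.savez(n+"8.npz",W=W,f=c["frame"],**{k:c[k] for k in("fx","fy","cx","cy","D","R","t")})
    m=(np.hypot(W[...,0]-.537,W[...,1]+.016)<.042)&(W[...,2]>.145)&(W[...,2]<.161)
    f=W[m]; A=np.c_[f[:,:2]-[.537,-.016],np.ones(len(f))]; print(np.linalg.lstsq(A,f[:,2],rcond=None)[0])
```

```text
[0.40625419 0.12424009 0.30272569] 29.3
[ 0.00520624 -0.00772672  0.15688983]
[-0.00075598 -0.00439304  0.15470158]
```

View pics/scene_b8.png

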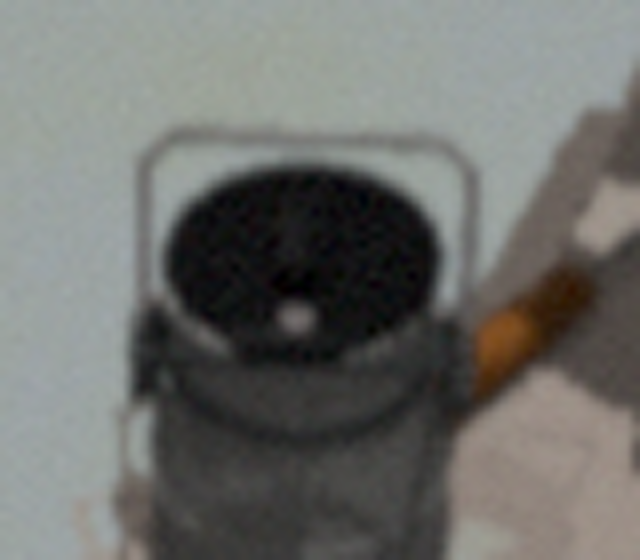

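View pics/top_b8.png

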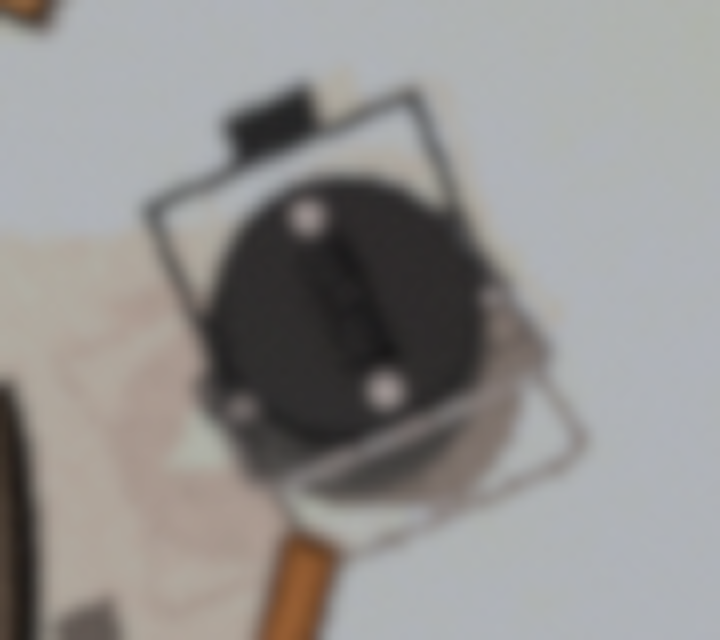

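Call:
{"fn": "jog_arm", "kwargs": {"commands": "0.02 -0.04 0 0 0 0;0.05 -0.09 0 0 0 0;0.0732 -0.1386 -0.03 0 0 0;0.0732 -0.1386 -0.08 0 0 0;0.0732 -0.1386 -0.11 0 0 0;0.0732 -0.1386 -0.115 0 0 0;0.0732 -0.1386 -0.115 0 0 0;0.0732 -0.1386 -0.13 0 0 0;0.0732 -0.1386 -0.138 0 0 0;0.0732 -0.1386 -0.1405 0 0 0;0.0732 -0.1386 -0.1405 0 0 0", "gripper": 28}}

```text
time: 30.78
eef_pos: [0.4795, -0.0143, 0.1623]
tcp_rot: [0.544, 0.839, -0.0, -0.0]
contact_force: [0.3, 0.5, -0.3]
opening: 0.284
```

Call:
{"fn": "jog_arm", "kwargs": {"commands": "0 0 0 0 0 0;0 0 0 0 0 0;0 0 0 0 0 0;0 0 0 0 0 0", "gripper": 0, "grip_force": 20}}

```text
time: 31.28
eef_pos: [0.4797, -0.0144, 0.1627]
tcp_rot: [0.544, 0.839, 0.0, 0.0]
contact_force: [-0.5, -1.2, 1.4]
opening: 0.042
```

Run:
```python
from h import *
s=get_state(); p=s["eef_pos"];print(p,s["time"],s["contact_force"])
for n,b in (("scene",(215,140,295,210)),):
    c=cam(n); save(c,n+"_b9.png",b,8)
```

```text
[ 0.47965245 -0.01442666  0.16269815] 31.275 [-0.46779003 -1.23348779  1.3638046 ]
```

View pics/scene_b9.png

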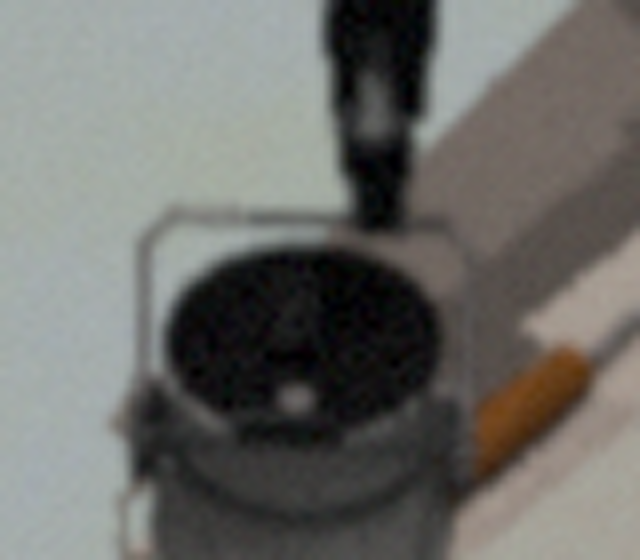

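Call:
{"fn": "jog_arm", "kwargs": {"commands": "0 0 0 0 0 0;0.005 0.0022 0.002 0 0 0;0.01 0.0045 0.004 0 0 0;0.0146 0.0065 0.0055 0 0 0;0.0192 0.0085 0.0065 0 0 0;0.0238 0.0106 0.0075 0 0 0;0.0283 0.0126 0.008 0 0 0;0.0320 0.0142 0.0085 0 0 0;0.0356 0.0159 0.009 0 0 0;0.0393 0.0175 0.0095 0 0 0;0.0393 0.0175 0.0095 0 0 0", "gripper": 9}}

```text
time: 32.7
eef_pos: [0.5191, 0.0033, 0.172]
tcp_rot: [0.544, 0.839, 0.0, 0.0]
contact_force: [0.4, 0.5, -0.3]
opening: 0.088
```

Run:
```python
from h import *
s=get_state(); p=s["eef_pos"];print(p,s["time"],s["contact_force"])
for n,b in (("scene",(215,130,295,200)),):
    c=cam(n); save(c,n+"_b10.png",b,8)
```

```text
[0.51908639 0.00325618 0.17196833] 32.7 [ 0.35011718  0.522053   -0.25431258]
```

View pics/scene_b10.png

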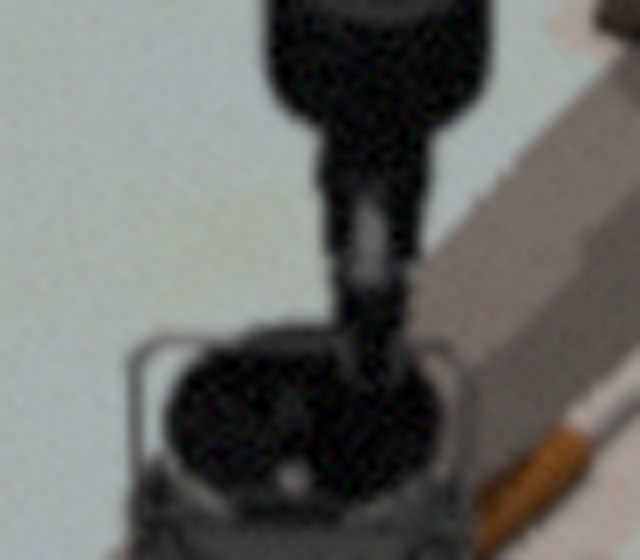

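Call:
{"fn": "jog_arm", "kwargs": {"commands": "0.0014 0.0006 0 0 0 0;0.0027 0.0012 0 0 0 0;0.0027 0.0012 0 0 0 0"}}

```text
time: 33.12
eef_pos: [0.5212, 0.0043, 0.1718]
tcp_rot: [0.544, 0.839, -0.0, -0.0]
contact_force: [-1.7, -0.7, 1.4]
opening: 0.089
```

Call:
{"fn": "jog_arm", "kwargs": {"commands": "0.0009 0.0004 0 0 0 0;0.0018 0.0008 0 0 0 0;0.0018 0.0008 0 0 0 0"}}

```text
time: 33.5
eef_pos: [0.5237, 0.0053, 0.172]
tcp_rot: [0.544, 0.839, 0.0, 0.0]
contact_force: [0.5, 0.5, -0.8]
opening: 0.093
```

Call:
{"fn": "jog_arm", "kwargs": {"commands": "0.0009 0.0004 0 0 0 0;0.0018 0.0008 0 0 0 0;0.0018 0.0008 0 0 0 0"}}

```text
time: 33.88
eef_pos: [0.5254, 0.006, 0.172]
tcp_rot: [0.544, 0.839, 0.0, 0.0]
contact_force: [0.9, 0.1, -0.3]
opening: 0.09
```

Run:
```python
from h import *
s=get_state(); p=s["eef_pos"];print(p,s["time"],s["contact_force"])
for n,b in (("scene",(215,140,295,210)),):
    c=cam(n); save(c,n+"_b11.png",b,8)
    cc=np.array([.5363,-.0165]);e=np.array([.9135,.4067]);y=np.array([-.4067,.9135])
    for x in(-.006,0,.006): print(((proj(c,[np.r_[cc+x*e+k*y,.1785] for k in(-.05,0,.05)])-b[:2]+.5)*8-.5).round().tolist())
```

```text
[0.52540556 0.00602034 0.17198746] 33.875 [ 0.86861725  0.12638387 -0.27289456]
[[158.0, 267.0], [299.0, 272.0], [441.0, 277.0]]
[[156.0, 278.0], [298.0, 283.0], [441.0, 288.0]]
[[155.0, 290.0], [297.0, 295.0], [440.0, 300.0]]
```

View pics/scene_b11.png

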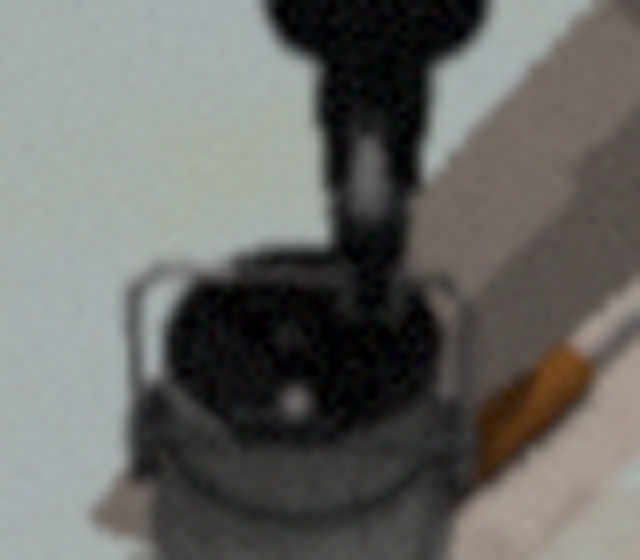

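Call:
{"fn": "jog_arm", "kwargs": {"commands": "0 0 0 0 0 0;0 0 0 0 0 0;0 0 0.02 0 0 0;0 0 0.06 0 0 0;-0.04 0 0.1 0 0 0;-0.09 0.02 0.13 0 0 0;-0.12 0.07 0.13 0 0 0;-0.12 0.11 0.13 0 0 0;-0.12 0.11 0.13 0 0 0;-0.12 0.11 0.13 0 0 0", "gripper": 22}}

```text
time: 35.17
eef_pos: [0.4051, 0.1158, 0.3019]
tcp_rot: [0.544, 0.839, -0.0, 0.0]
contact_force: [-0.5, -1.0, -1.2]
opening: 0.222
```

Run:
```python
from h import *
s=get_state(); p=s["eef_pos"];print(p,s["time"],s["contact_force"])
cc=np.array([.5363,-.0165]);e=np.array([.9135,.4067]);y=np.array([-.4067,.9135])
for n,b in (("scene",(215,150,295,220)),("top",(215,160,305,240))):
    c=cam(n); save(c,n+"_b12.png",b,8); W=cloud(c)
    np.savez(n+"12.npz",W=W,f=c["frame"],**{k:c[k] for k in("fx","fy","cx","cy","D","R","t")})
    for x in(-.008,0,.008): print(((proj(c,[np.r_[cc+x*e+k*y,.1785] for k in(-.05,0,.05)])-b[:2]+.5)*8-.5).round().tolist())
    m=(np.hypot(W[...,0]-.537,W[...,1]+.016)<.042)&(W[...,2]>.145)&(W[...,2]<.161)
    f=W[m]; A=np.c_[f[:,:2]-[.537,-.016],np.ones(len(f))]; print(np.linalg.lstsq(A,f[:,2],rcond=None)[0])
```

```text
[0.4051178  0.11577563 0.30189254] 35.175 [-0.53807749 -1.01841626 -1.16109234]
[[158.0, 183.0], [299.0, 188.0], [441.0, 193.0]]
[[156.0, 198.0], [298.0, 203.0], [441.0, 208.0]]
[[154.0, 213.0], [297.0, 219.0], [440.0, 224.0]]
[0.00202846 0.00623348 0.15679263]
[[478.0, 254.0], [352.0, 310.0], [226.0, 366.0]]
[[468.0, 234.0], [343.0, 290.0], [217.0, 346.0]]
[[459.0, 214.0], [334.0, 270.0], [208.0, 327.0]]
[-0.00381917  0.00501032  0.15444179]
```

View pics/scene_b12.png

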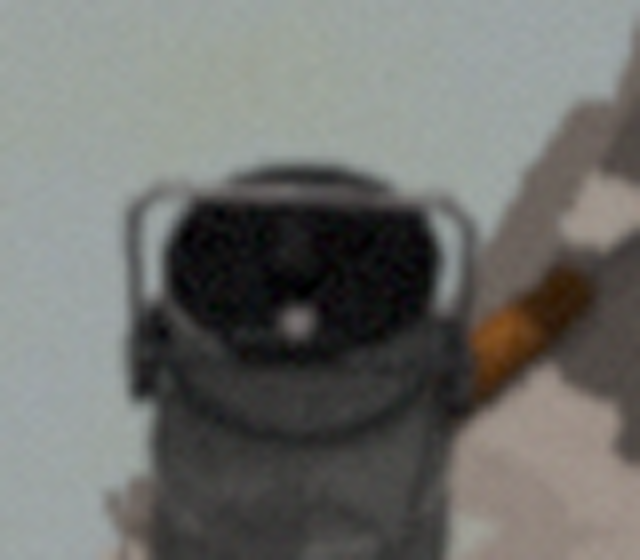

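View pics/top_b12.png

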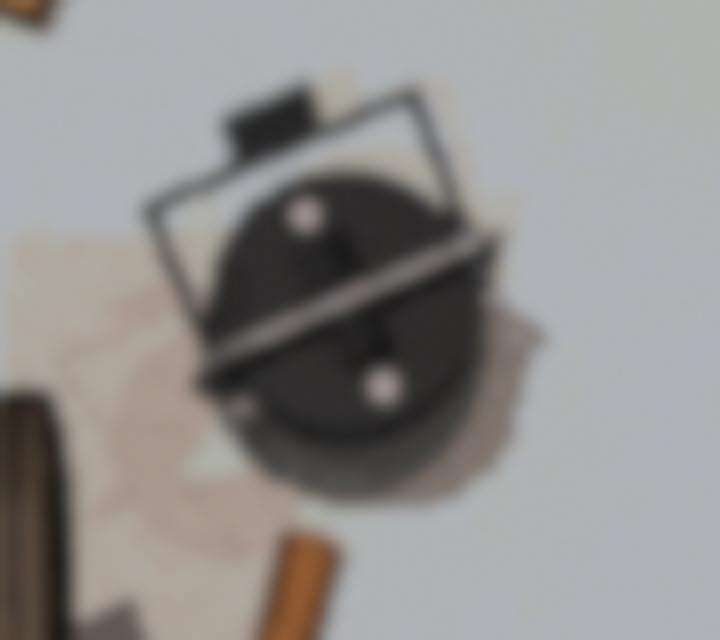

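Run:
```python
from h import *
cc=np.array([.5363,-.0165]);e=np.array([.9135,.4067]);y=np.array([-.4067,.9135])
for n in("top","scene"):
    d=dict(np.load(n+"12.npz")); g=d["f"].astype(float).sum(2)/3
    # profiles along tin x at y offsets, on plane z=.1785
    xs=np.arange(-.02,.0201,.001)
    print(n)
    prof=0
    for k in(-.04,-.03,-.02,.02,.03,.04):
        uv=proj(d,[np.r_[cc+x*e+k*y,.1785] for x in xs]).astype(np.float32)
        v=cv2.remap(g.astype(np.float32),uv[:,0].reshape(1,-1),uv[:,1].reshape(1,-1),cv2.INTER_LINEAR)[0]
        w=np.clip(v-np.median(v),0,None); w[np.abs(xs)>.014]=0
        print(k,round(1e3*(w@xs)/w.sum(),1),1e3*xs[np.argmax(v[6:-6])+6].round(3)); prof=prof+v
    print((prof/6).round().astype(int).tolist())
    # dots: on the line k=0, z .157
    xs=np.arange(-.046,.047,.001); 
    for z in(.155,.160):
        P=[];Q=[]
        for sgn in(-1,1):
            xx=np.arange(.026,.046,.001)*sgn; ks=np.arange(-.008,.0081,.001)
            X,Kk=np.meshgrid(xx,ks); pts=[np.r_[cc+a*e+b*y,z] for a,b in zip(X.ravel(),Kk.ravel())]
            uv=proj(d,pts).astype(np.float32)
            v=cv2.remap(g.astype(np.float32),uv[:,0].reshape(1,-1),uv[:,1].reshape(1,-1),cv2.INTER_LINEAR)[0]
            w=np.clip(v-.5*v.max(),0,None); P.append((w@X.ravel())/w.sum());Q.append((w@Kk.ravel())/w.sum())
        print("dots",z,np.round(P,4),np.mean(P),np.round(Q,4))
```

```text
top
-0.04 -2.6 -3.0
-0.03 -2.5 -3.0
-0.02 -2.5 -3.0
0.02 -2.3 -3.0
0.03 -2.5 -3.0
0.04 -2.3 -2.0
[45, 45, 44, 44, 42, 41, 39, 37, 37, 39, 45, 52, 63, 74, 84, 93, 98, 101, 100, 95, 88, 79, 70, 62, 55, 50, 47, 46, 45, 45, 45, 45, 46, 46, 47, 49, 50, 51, 53, 55, 57]
dots 0.155 [-0.0352  0.0357] 0.00024401812962376868 [-0.0005 -0.0007]
dots 0.16 [-0.0358  0.0351] -0.0003430137292975595 [-0.0001 -0.0003]
scene
-0.04 -10.3 -14.0
-0.03 -9.2 -14.0
-0.02 -8.5 -14.0
0.02 -7.7 -5.0
0.03 -9.3 -14.0
0.04 -9.2 -14.0
[152, 149, 146, 142, 138, 132, 127, 121, 117, 114, 111, 109, 107, 105, 102, 98, 94, 89, 83, 77, 70, 62, 56, 50, 45, 40, 36, 32, 30, 29, 27, 26, 25, 23, 22, 21, 20, 19, 18, 17, 16]
dots 0.155 [-0.0348  0.0358] 0.000496932352313486 [-0.001   0.0016]
dots 0.16 [-0.0407  0.0402] -0.00024967376988419693 [-0.0007  0.002 ]
```

Call:
{"fn": "jog_arm", "kwargs": {"commands": "0.02 -0.01 0.01 0 0 0.18;0.05 -0.03 0.01 0 0 0.36;0.08 -0.05 0.01 0 0 0.54;0.11 -0.07 0.01 0 0 0.72;0.14 -0.09 0 0 0 0.9;0.177 -0.112 0 0 0 1.08;0.177 -0.112 -0.03 0 0 1.26;0.177 -0.112 -0.06 0 0 1.44;0.177 -0.112 -0.087 0 0 1.571;0.177 -0.112 -0.087 0 0 1.571;0.177 -0.112 -0.087 0 0 1.571", "gripper": 0}}

```text
time: 36.65
eef_pos: [0.5828, 0.0031, 0.216]
tcp_rot: [-0.207, 0.978, -0.0, 0.001]
contact_force: [0.1, -0.3, -0.0]
opening: 0.0
```

Run:
```python
from h import *
s=get_state(); p=s["eef_pos"];r=s["tcp_rot"];print(p,s["contact_force"],s["time"],s["opening"],"jaw",2*np.degrees(np.arctan2(r[1],r[0]))-90)
for n,b in (("scene",(205,120,305,210)),):
    c=cam(n); save(c,n+"_v1.png",b,7)
```

```text
[0.58276547 0.00311221 0.21601302] [ 0.12578523 -0.29969118 -0.02811279] 36.65 0.00015059596228825028 jaw 113.90561563504107
```

View pics/scene_v1.png

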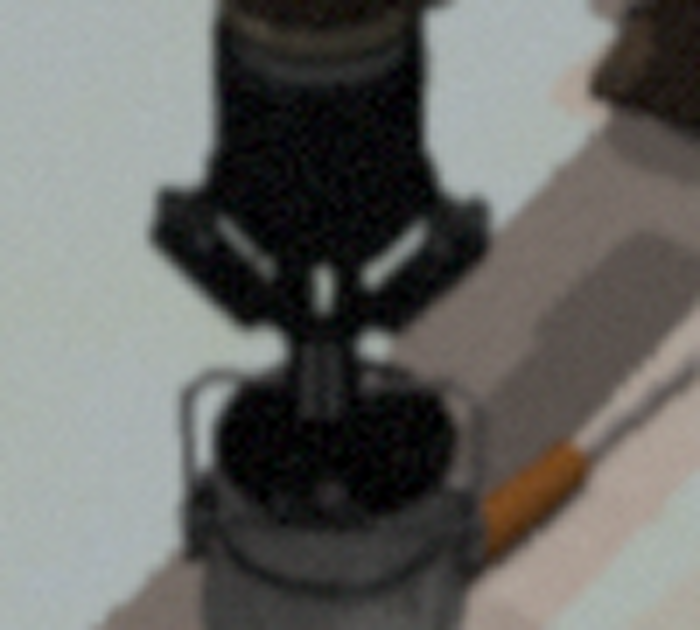

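Call:
{"fn": "jog_arm", "kwargs": {"commands": "0.0039 0.0018 -0.02 0 0 0;0.0039 0.0018 -0.037 0 0 0;0.0039 0.0018 -0.0405 0 0 0;0.007 0.0032 -0.046 0 0 0;0.0100 0.0045 -0.051 0 0 0;0.0126 0.0057 -0.0558 0 0 0;0.0126 0.0057 -0.0558 0 0 0"}}

```text
time: 37.58
eef_pos: [0.595, 0.0098, 0.1589]
tcp_rot: [-0.209, 0.978, 0.0, 0.0]
contact_force: [0.3, -0.2, 0.7]
opening: 0.001
```

Run:
```python
from h import *
s=get_state(); p=s["eef_pos"];print(p,s["contact_force"],s["time"])
for n,b in (("scene",(205,120,305,210)),):
    c=cam(n); save(c,n+"_v2.png",b,7)
```

```text
[0.59498677 0.00979627 0.15887164] [ 0.25648767 -0.22662173  0.65713154] 37.575
```

View pics/scene_v2.png

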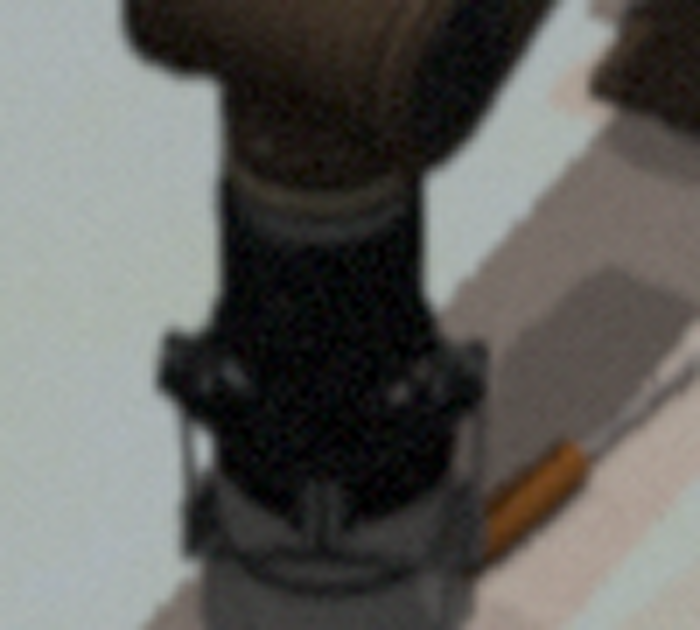

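Call:
{"fn": "jog_arm", "kwargs": {"commands": "0.0033 0.0015 -0.0082 0 0 0;0.0062 0.0028 -0.0165 0 0 0;0.008 0.0036 -0.025 0 0 0;0.0097 0.0043 -0.034 0 0 0;0.0097 0.0043 -0.034 0 0 0"}}

```text
time: 38.25
eef_pos: [0.6038, 0.014, 0.1237]
tcp_rot: [-0.209, 0.978, 0.0, -0.001]
contact_force: [0.9, -0.4, 0.7]
opening: -0.004
```

Run:
```python
from h import *
s=get_state(); p=s["eef_pos"];print(p,s["contact_force"],s["time"])
for n,b in (("scene",(205,140,305,230)),("top",(215,140,305,240))):
    c=cam(n); save(c,n+"_v3.png",b,6)
```

```text
[0.60377839 0.01402762 0.12367277] [ 0.86381153 -0.40976744  0.69334664] 38.25
```

View pics/scene_v3.png

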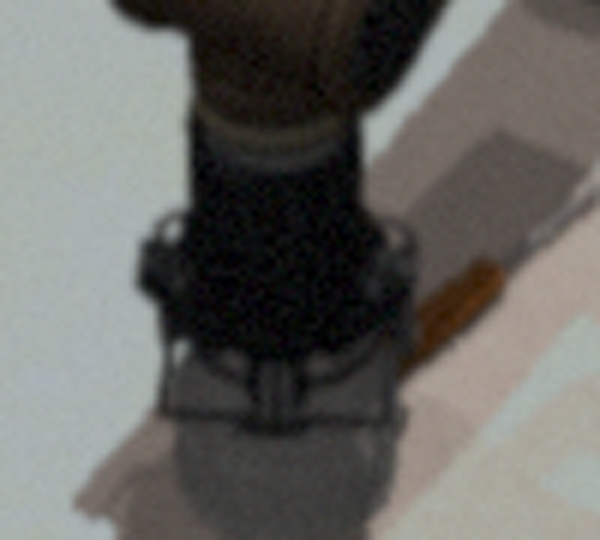

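View pics/top_v3.png

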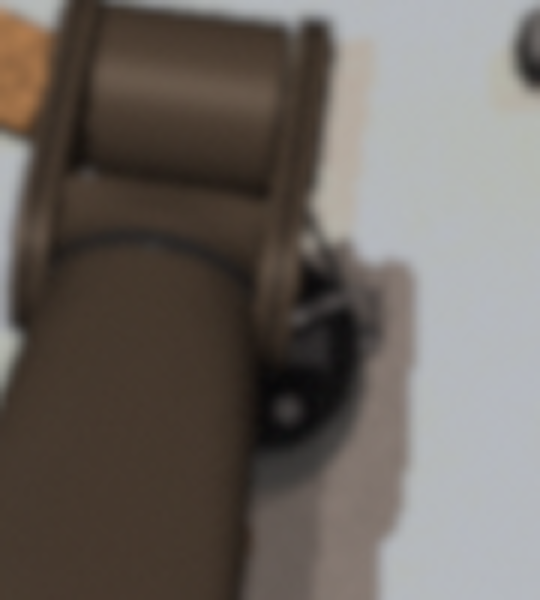

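Call:
{"fn": "jog_arm", "kwargs": {"commands": "0.0005 0.0002 -0.009 0 0 0;0.0007 0.0003 -0.0178 0 0 0;0 0 -0.0265 0 0 0;0 0 -0.0265 0 0 0"}}

```text
time: 38.85
eef_pos: [0.6039, 0.0141, 0.0971]
tcp_rot: [-0.208, 0.978, 0.0, -0.0]
contact_force: [0.2, -0.6, -0.6]
opening: 0.004
```

Call:
{"fn": "jog_arm", "kwargs": {"commands": "-0.0007 -0.0003 -0.005 0 0 0;-0.0015 -0.0007 -0.0095 0 0 0;-0.0015 -0.0007 -0.0095 0 0 0"}}

```text
time: 39.22
eef_pos: [0.6027, 0.0133, 0.0886]
tcp_rot: [-0.209, 0.978, 0.0, -0.0]
contact_force: [0.2, -0.0, 0.6]
opening: 0.001
```

Call:
{"fn": "jog_arm", "kwargs": {"commands": "0 0 0.02 0 0 0;0 0 0.07 0 0 0;0 0 0.13 0 0 0;0 0 0.19 0 0 0;-0.03 0.03 0.22 0 0 0;-0.08 0.07 0.22 0 0 0;-0.13 0.11 0.22 0 0 0;-0.17 0.13 0.22 0 0 0;-0.18 0.13 0.22 0 0 0;-0.18 0.13 0.22 0 0 0"}}

```text
time: 40.48
eef_pos: [0.4231, 0.1432, 0.3107]
tcp_rot: [-0.209, 0.978, -0.0, 0.002]
contact_force: [0.7, -0.3, -1.1]
opening: 0.004
```

Run:
```python
from h import *
s=get_state(); p=s["eef_pos"];print(p,s["contact_force"],s["time"])
cc=np.array([.5363,-.0165]);e=np.array([.9135,.4067]);y=np.array([-.4067,.9135])
for n,b in (("scene",(205,140,305,230)),("top",(215,150,305,240))):
    c=cam(n); save(c,n+"_v4.png",b,6.5); W=cloud(c)
    np.savez(n+"14.npz",W=W,f=c["frame"],**{k:c[k] for k in("fx","fy","cx","cy","D","R","t")})
    L=W.copy(); xy=L[...,:2]-cc; tx=xy@e; ty=xy@y
    m=(tx>.064)&(tx<.10)&(abs(ty)<.018)&(W[...,2]>.03)&(W[...,2]<.2)
    print(n,"plate",m.sum(),np.median(tx[m]),np.nanmedian(W[m][:,2]) if m.any() else None)
    m=(np.hypot(W[...,0]-.537,W[...,1]+.016)<.042)&(W[...,2]>.145)&(W[...,2]<.161)
    f=W[m]; A=np.c_[f[:,:2]-[.537,-.016],np.ones(len(f))]; print(np.linalg.lstsq(A,f[:,2],rcond=None)[0])
    g=c["frame"].astype(np.float32).sum(2)/3; xs=np.arange(-.02,.0201,.001)
    for k in(-.03,.03):
        uv=proj(c,[np.r_[cc+x*e+k*y,.1785] for x in xs]).astype(np.float32)
        v=cv2.remap(g,uv[:,0].reshape(1,-1),uv[:,1].reshape(1,-1),cv2.INTER_LINEAR)[0]
        w=np.clip(v-np.median(v),0,None); w[np.abs(xs)>.014]=0; print(" wire",k,round(1e3*(w@xs)/w.sum(),1))
```

```text
[0.42306645 0.14315541 0.31065046] [ 0.73097494 -0.28514867 -1.05355789] 40.475
scene plate 92 0.0855834814294022 0.09015992846547174
[-0.00455652  0.00117082  0.15685596]
 wire -0.03 -10.3
 wire 0.03 -8.1
top plate 115 0.08283362216653178 0.08786018852687608
[ 0.01077189 -0.0024073   0.15459475]
 wire -0.03 1.5
 wire 0.03 1.8
```

View pics/scene_v4.png

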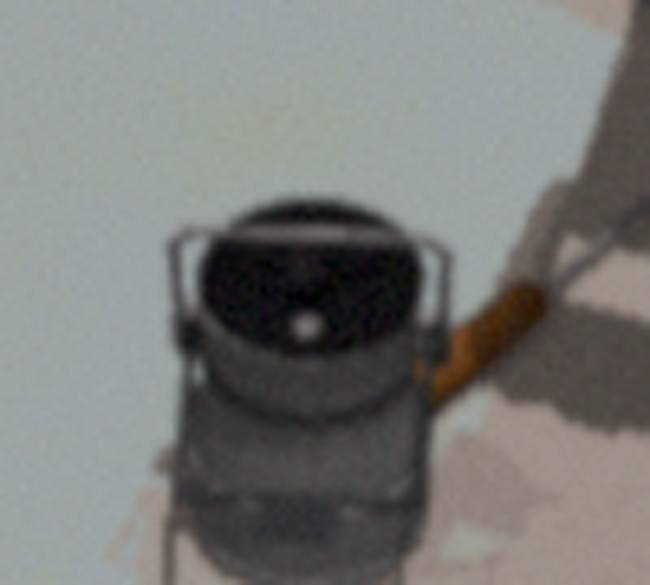

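View pics/top_v4.png

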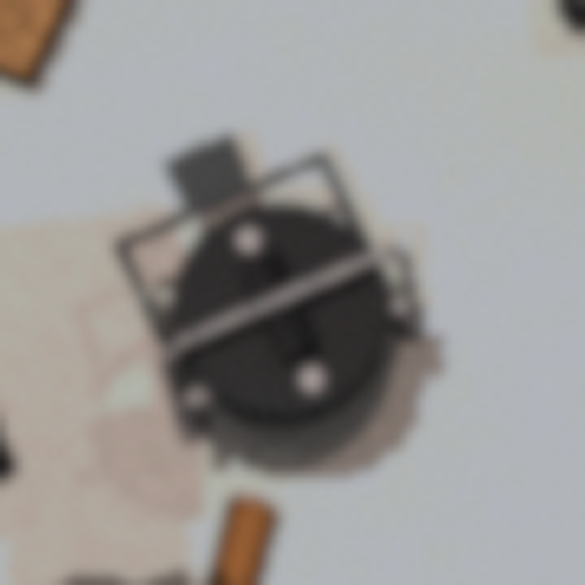

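Call:
{"fn": "jog_arm", "kwargs": {"commands": "0.04 -0.03 0 0 0 0;0.09 -0.06 0 0 0 0;0.14 -0.09 0 0 0 0;0.175 -0.12 0 -0.05 0.12 0;0.1847 -0.1279 0 -0.1065 0.2393 0;0.1847 -0.1279 -0.04 -0.1065 0.2393 0;0.1847 -0.1279 -0.09 -0.1065 0.2393 0;0.1847 -0.1279 -0.14 -0.1065 0.2393 0;0.1847 -0.1279 -0.18 -0.1065 0.2393 0;0.1847 -0.1279 -0.2 -0.1065 0.2393 0;0.1847 -0.1279 -0.2 -0.1065 0.2393 0"}}

```text
time: 41.95
eef_pos: [0.6072, 0.0147, 0.1073]
tcp_rot: [-0.206, 0.97, -0.026, -0.129]
contact_force: [0.1, 0.2, 1.0]
opening: -0.001
```

Run:
```python
from h import *
s=get_state(); p=s["eef_pos"];print(p,s["tcp_rot"],s["contact_force"],s["time"])
for n,b in (("scene",(205,140,305,230)),):
    c=cam(n); save(c,n+"_v5.png",b,6.5)
```

```text
[0.60718442 0.0147218  0.10734254] [-0.20637039  0.96951347 -0.02649577 -0.12943285] [0.08590738 0.15344159 1.01791313] 41.95
```

View pics/scene_v5.png

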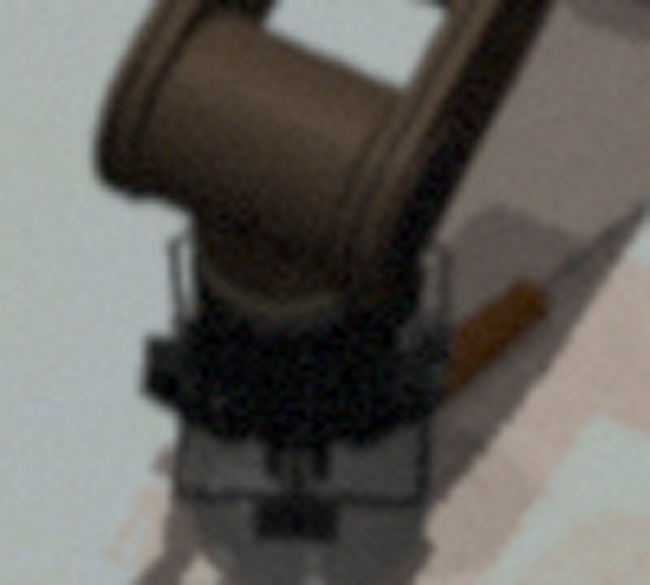

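Call:
{"fn": "jog_arm", "kwargs": {"commands": "0 0 -0.008 0 0 0;0 0 -0.015 0 0 0;0 0 -0.022 0 0 0;0 0 -0.022 0 0 0"}}

```text
time: 42.5
eef_pos: [0.6071, 0.0155, 0.0864]
tcp_rot: [-0.207, 0.97, -0.027, -0.128]
contact_force: [-0.4, 0.9, -0.4]
opening: -0.0
```

Call:
{"fn": "jog_arm", "kwargs": {"commands": "0 0 -0.004 0 0 0;0 0 -0.008 0 0 0;0 0 -0.008 0 0 0"}}

```text
time: 42.88
eef_pos: [0.6073, 0.0154, 0.0786]
tcp_rot: [-0.207, 0.97, -0.027, -0.128]
contact_force: [-0.6, 0.4, -0.0]
opening: -0.002
```

Call:
{"fn": "jog_arm", "kwargs": {"commands": "0 0 -0.002 0 0 0;0 0 -0.004 0 0 0;0 0 -0.004 0 0 0"}}

```text
time: 43.25
eef_pos: [0.6076, 0.0153, 0.0751]
tcp_rot: [-0.207, 0.97, -0.027, -0.128]
contact_force: [0.6, 0.1, -0.6]
opening: 0.0
```

Run:
```python
from h import *
s=get_state(); p=s["eef_pos"];print(p,s["contact_force"],s["time"])
for n,b in (("scene",(205,140,305,230)),):
    c=cam(n); save(c,n+"_v6.png",b,6.5)
```

```text
[0.6076339  0.01533998 0.07505403] [ 0.60951512  0.11059002 -0.63973824] 43.25
```

View pics/scene_v6.png

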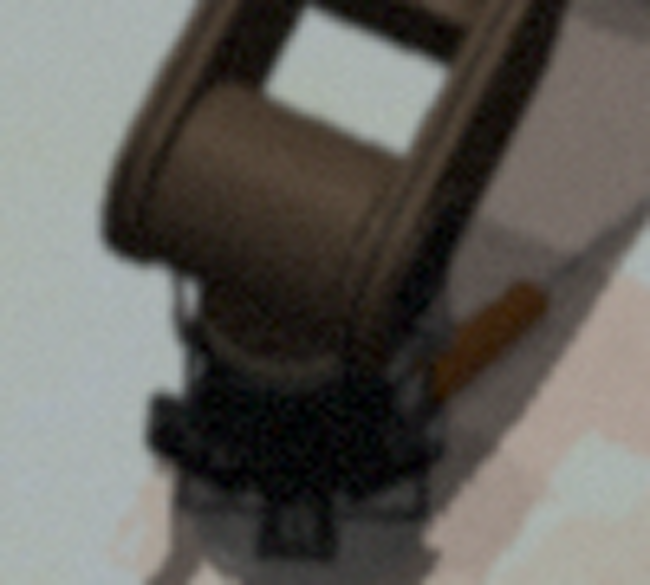

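Call:
{"fn": "jog_arm", "kwargs": {"commands": "0 0 -0.002 0 0 0;0 0 -0.003 0 0 0;0 0 -0.003 0 0 0"}}

```text
time: 43.68
eef_pos: [0.6078, 0.0152, 0.0744]
tcp_rot: [-0.207, 0.97, -0.027, -0.128]
contact_force: [-2.5, 0.1, 7.8]
opening: 0.005
```

Call:
{"fn": "jog_arm", "kwargs": {"commands": "0 0 -0.001 0 0 0;0 0 -0.002 0 0 0;0 0 -0.002 0 0 0"}}

```text
time: 44.05
eef_pos: [0.6079, 0.0152, 0.0741]
tcp_rot: [-0.207, 0.97, -0.027, -0.129]
contact_force: [-5.4, 0.3, 13.0]
opening: -0.002
```

Call:
{"fn": "jog_arm", "kwargs": {"commands": "0 0 0.03 0 0 0;0 0 0.08 0 0 0;0 0 0.14 0 0 0;0 0 0.2 0 0 0;-0.03 0.03 0.23 0.1065 -0.2393 0;-0.08 0.07 0.23 0.1065 -0.2393 0;-0.13 0.11 0.23 0.1065 -0.2393 0;-0.17 0.14 0.23 0.1065 -0.2393 0;-0.18 0.15 0.23 0.1065 -0.2393 0;-0.18 0.15 0.23 0.1065 -0.2393 0"}}

```text
time: 45.3
eef_pos: [0.4276, 0.1657, 0.3004]
tcp_rot: [-0.209, 0.978, -0.0, 0.001]
contact_force: [0.0, 0.5, 0.2]
opening: -0.002
```

```bash
cat > chk.py <<'E'
from h import *
import sys
t=sys.argv[1]
s=get_state(); p=s["eef_pos"];print(p,s["contact_force"],s["time"])
cc=np.array([.5363,-.0165]);e=np.array([.9135,.4067]);y=np.array([-.4067,.9135])
for n,b in (("scene",(205,140,305,230)),("top",(215,150,305,240))):
    c=cam(n); save(c,n+t+".png",b,6.5); W=cloud(c)
    np.savez(n+t+".npz",W=W,f=c["frame"],**{k:c[k] for k in("fx","fy","cx","cy","D","R","t")})
    xy=W[...,:2]-cc; tx=xy@e; ty=xy@y
    m=(tx>.064)&(tx<.10)&(abs(ty)<.016)&(W[...,2]>.03)&(W[...,2]<.2)
    print(n,"plate",m.sum(),np.median(tx[m]),np.nanmedian(W[m][:,2]) if m.any() else None)
    m=(np.hypot(W[...,0]-.537,W[...,1]+.016)<.042)&(W[...,2]>.145)&(W[...,2]<.161)
    f=W[m]; A=np.c_[f[:,:2]-[.537,-.016],np.ones(len(f))]; print(np.linalg.lstsq(A,f[:,2],rcond=None)[0])
    g=c["frame"].astype(np.float32).sum(2)/3; xs=np.arange(-.03,.0301,.001)
    for k in(-.03,.03):
        uv=proj(c,[np.r_[cc+x*e+k*y,.1785] for x in xs]).astype(np.float32)
        v=cv2.remap(g,uv[:,0].reshape(1,-1),uv[:,1].reshape(1,-1),cv2.INTER_LINEAR)[0]
        print(" wire",k,v.round().astype(int).tolist())
    if n=="top":
        g=c["frame"].astype(np.float32).sum(2)/3
E
python3 chk.py _v7
```

```text
[0.42757155 0.16568414 0.30041567] [0.03251339 0.4632194  0.17791743] 45.3
scene plate 97 0.07949818445526487 0.07453490748606414
[-0.00459212 -0.00750909  0.15673032]
 wire -0.03 [161, 161, 161, 160, 160, 159, 159, 159, 159, 160, 160, 160, 159, 157, 157, 155, 151, 146, 142, 137, 131, 123, 117, 109, 104, 100, 95, 90, 87, 85, 84, 83, 80, 74, 68, 61, 56, 49, 41, 35, 28, 25, 24, 22, 20, 18, 16, 15, 14, 14, 14, 14, 14, 14, 13, 12, 10, 9, 9, 9, 10]
 wire 0.03 [159, 159, 159, 159, 159, 159, 159, 159, 158, 157, 156, 154, 151, 144, 137, 129, 123, 110, 99, 87, 75, 70, 66, 63, 60, 63, 70, 79, 87, 91, 90, 90, 89, 87, 78, 71, 62, 54, 47, 40, 33, 26, 24, 23, 21, 20, 19, 18, 18, 17, 15, 14, 12, 10, 9, 9, 9, 8, 9, 10, 11]
top plate 87 0.07878764203477279 0.0724840675799258
[-0.00573981 -0.00483359  0.15441788]
 wire -0.03 [45, 45, 45, 45, 45, 45, 45, 45, 44, 44, 44, 45, 45, 45, 45, 45, 45, 44, 42, 41, 40, 39, 38, 43, 49, 57, 66, 77, 88, 97, 98, 98, 97, 89, 81, 72, 64, 58, 52, 48, 46, 46, 45, 45, 45, 45, 45, 45, 45, 44, 45, 45, 46, 47, 48, 50, 55, 60, 65, 73, 83]
 wire 0.03 [47, 47, 47, 47, 47, 47, 47, 47, 47, 47, 47, 47, 47, 47, 47, 47, 47, 47, 46, 44, 43, 42, 43, 44, 49, 59, 70, 81, 90, 98, 107, 105, 102, 98, 90, 80, 71, 62, 57, 52, 49, 48, 47, 46, 47, 47, 47, 47, 47, 47, 47, 47, 47, 47, 47, 48, 48, 51, 54, 58, 66]
```

View pics/scene_v7.png

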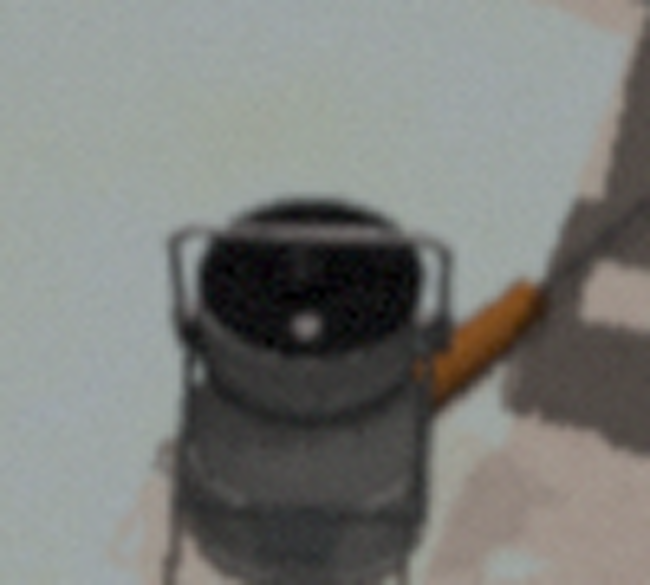

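View pics/top_v7.png

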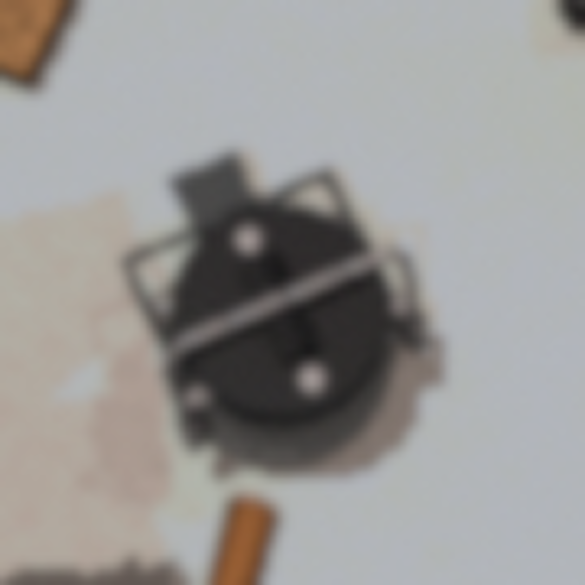

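Run:
```python
from h import *
print(ctrl.sign_off())
```

```text
the job is handed in; nothing more can be done
None
```

The tin is closed and handed in at about 45 s of the 70 s allowed. The small drum is inside, the lid is bedded flat with its ridge in line with the lever, the bail wire is in the saddle, and the lever is home. No verdict was reported, so these are my own last checks:

- **Lever:** the thumb plate measured 79 mm from the tin's axis. Its upper surface was 72.5 mm high from the top camera and 74.5 mm from the scene camera, against about 72.5 mm expected when home. Pressing met a firm stop of about 13 N.
- **Wire:** about 0.5 to 1 mm from the saddle's centre in the top view and roughly that in the scene view.
- **Lid:** level to within about 0.01 rad. The flange read 154.4 mm from one camera and 156.7 mm from the other, against 155 mm expected. The ridge measured 24° when first set, against the tin's 24°. After I reset it I checked it by eye in the picture.
- **Drum:** last seen upright and central in the tin before the lid went on.
- **Bystanders:** by eye the screwdriver looked unmoved, and nothing I did came near the rest. I did not measure them.

Two things did not go to plan:

- **First bail swing:** a fingertip dragged across the flange and pushed the lid about 5 mm and 12° out of place. I gripped the lid again, reset it, and repeated the swing with the fingertips higher.
- **Lever snap:** the lever stayed at about 0.88 rad and did not snap home by itself past dead centre, and I felt very little force on the way. I pressed it down to the stop with the tool tilted. I do not know why it did not snap.

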